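# Close the washed storage jars and set them on the tray

## Task

The storage jars and their lids are washed and dry; some lids stand on edge in the wooden lid stand. Stand every jar whose lid is there upright on the floor of the wooden tray, closed with the lid of its own colour: plug down, wood inlay up, fully home in the mouth. Leave the other kitchen things where they are; a jar without a lid may stay where it is.

Things in the scene. Friction and masses are not known exactly. Their poses are not given: they have to be found in the camera images.
- lid_red: lid of the red jar (may be absent): a red disc 56 mm across and 12 mm thick with a pale wood inlay on its top face and, on its underside, a white plug 32 mm across that stands out 11 mm. Origin at the centre of the coloured disc; its z axis points out of the top face, away from the plug (so rim down = z up). It starts on edge in the stand, z level. It sits loosely on a jar
- lid_blue: lid of the blue jar (may be absent): a blue disc 56 mm across and 12 mm thick with a pale wood inlay on its top face and, on its underside, a white plug 32 mm across that stands out 11 mm. Origin at the centre of the coloured disc; its z axis points out of the top face, away from the plug (so rim down = z up). It starts on edge in the stand, z level. It sits loosely on a jar
- lid_green: lid of the green jar (may be absent): a green disc 56 mm across and 12 mm thick with a pale wood inlay on its top face and, on its underside, a white plug 32 mm across that stands out 11 mm. Origin at the centre of the coloured disc; its z axis points out of the top face, away from the plug (so rim down = z up). It starts on edge in the stand, z level. It sits loosely on a jar
- lid_yellow: lid of the yellow jar (may be absent): a yellow disc 56 mm across and 12 mm thick with a pale wood inlay on its top face and, on its underside, a white plug 32 mm across that stands out 11 mm. Origin at the centre of the coloured disc; its z axis points out of the top face, away from the plug (so rim down = z up). It starts on edge in the stand, z level. It sits loosely on a jar
- jar_red: red ceramic jar, loose, empty, 48 mm across and 62 mm tall with a white band round it; open mouth about 37 mm across. Origin at the centre of its foot, z up. With its lid fully home the lid's origin is 68 mm above this point; the lid then overhangs it by 4 mm all round, which leaves little room to grip below, so it is easier to carry open
- jar_blue: blue ceramic jar, loose, empty, 48 mm across and 62 mm tall with a white band round it; open mouth about 37 mm across. Origin at the centre of its foot, z up. With its lid fully home the lid's origin is 68 mm above this point; the lid then overhangs it by 4 mm all round, which leaves little room to grip below, so it is easier to carry open
- jar_green: green ceramic jar, loose, empty, 48 mm across and 62 mm tall with a white band round it; open mouth about 37 mm across. Origin at the centre of its foot, z up. With its lid fully home the lid's origin is 68 mm above this point; the lid then overhangs it by 4 mm all round, which leaves little room to grip below, so it is easier to carry open
- jar_yellow: yellow ceramic jar, loose, empty, 48 mm across and 62 mm tall with a white band round it; open mouth about 37 mm across. Origin at the centre of its foot, z up. With its lid fully home the lid's origin is 68 mm above this point; the lid then overhangs it by 4 mm all round, which leaves little room to grip below, so it is easier to carry open
- rack: wooden lid stand, 200 x 160 mm, fixed: two rows of two places, each carries one lid on edge (lid centre 40 mm above the table) between four thin steel pins that reach 34 mm above the table. Origin at its centre on the table; its y axis runs through the lids' faces (lids stand in planes across y), places at x = +-55, y = +-55 mm; some places are empty
- tray: pale wooden tray, fixed, outside 360 (x) x 140 (y) mm, walls 8 mm thick and 20 mm high. Origin at the centre of its underside; the inner floor lies 8 mm above it
- mug: white mug 76 mm across, 90 mm tall, origin under its centre; not part of the job
- oil: green glass oil bottle 54 mm across, 170 mm tall, origin under its centre; not part of the job
- can: steel can 66 mm across, 100 mm tall, origin under its centre; not part of the job
- spatula: spatula lying flat, origin under its middle; not part of the job
- salt: dark wooden salt pot 44 mm across, 50 mm tall, origin under its centre; not part of the job
- sponge: yellow sponge block 45 x 70 x 30 mm, origin under its centre; not part of the job

How it is judged:
At the end, for the whole second after the job is handed in: Every lid that is present sits in the jar of its own colour, top face up and level (within 0.1 rad, 6 mm of centre, 2.5 mm of fully home), and that jar stands upright on the tray's inner floor, wholly inside the walls, released and at rest (horizontal distance between lid_red and jar_red below 0.006 m and z of lid_red in the frame of jar_red between 0.0655 and 0.0705 m and angle between each of lid_red, lid_blue, lid_green, lid_yellow's own z axis and vertical below 0.1 rad and angle between the z axis of lid_red and the z axis of jar_red, either way round below 0.08 rad and x of lid_red in the frame of tray between -0.152 and 0.152 m and y of lid_red in the frame of tray between -0.044 and 0.044 m and z of lid_red in the frame of tray between 0.072 and 0.08 m and linear speed of each of lid_red, lid_blue, lid_green, lid_yellow below 0.02 m/s and horizontal distance between lid_blue and jar_blue below 0.006 m and z of lid_blue in the frame of jar_blue between 0.0655 and 0.0705 m and angle between the z axis of lid_blue and the z axis of jar_blue, either way round below 0.08 rad and x of lid_blue in the frame of tray between -0.152 and 0.152 m and y of lid_blue in the frame of tray between -0.044 and 0.044 m and z of lid_blue in the frame of tray between 0.072 and 0.08 m and horizontal distance between lid_green and jar_green below 0.006 m and z of lid_green in the frame of jar_green between 0.0655 and 0.0705 m and angle between the z axis of lid_green and the z axis of jar_green, either way round below 0.08 rad and x of lid_green in the frame of tray between -0.152 and 0.152 m and y of lid_green in the frame of tray between -0.044 and 0.044 m and z of lid_green in the frame of tray between 0.072 and 0.08 m and horizontal distance between lid_yellow and jar_yellow below 0.006 m and z of lid_yellow in the frame of jar_yellow between 0.0655 and 0.0705 m and angle between the z axis of lid_yellow and the z axis of jar_yellow, either way round below 0.08 rad and x of lid_yellow in the frame of tray between -0.152 and 0.152 m and y of lid_yellow in the frame of tray between -0.044 and 0.044 m and z of lid_yellow in the frame of tray between 0.072 and 0.08 m); the robot touches nothing.
It fails at once if a bystander (mug, oil bottle, can, spatula, salt pot, sponge) is shoved or knocked more than 5 cm from its place (distance of any of mug, oil, can, spatula, salt, sponge from where it was at the start of the episode above 0.05 m).
Of lid_red, lid_blue, lid_green, lid_yellow only 3 to 4 are there at a start; the rules pass over those that are not, and their reading is None.
At some moment in a run one of jar_red, jar_blue, jar_green, jar_yellow may be knocked a few centimetres aside while the robot is not near it.
It also fails if it takes over 210 s, if anything falls off the work surface, if the arm or the gripper's body presses on something with over 40 N, if the wrist force passes 120 N, or if a joint passes its speed limit or range.

## Robot

A 7-joint arm with a two-finger parallel gripper is mounted at the origin on the work surface. World frame = base frame: x ahead of the robot, y to its left, z up, the work surface at z = 0. Lengths are in m, angles in rad, forces in N, time in s.
With the tool pointing down it reaches from about 0.4 to 0.875 m from the base axis. Payload 19.3 kg.
Tool frame: the origin (TCP) lies between the finger pads; the fingertips stand 17 mm ahead of it and the grasp point (between the pads) lies 2 mm behind it; z points along the fingers, y is the line along which they close (so a half turn about z gives the same grasp; the last joint's range is limited). The gripper opens to 85 mm and grips with 20 to 120 N. Pads are 22 mm wide; open, the fingers measure 114 mm over their backs; the gripper's body (76 mm by 85 mm) begins 54 mm behind the grasp point. The pads swing forward as they close: fully open they stand 13 mm farther back than shut.
Start: joints at [1.197, 0.521, -0.036, 1.599, 0.021, 1.021, -0.113], TCP at [0.187, -0.596, 0.248] pointing down, gripper open.
Joint ranges: [-2.91, 2.91], [-0.3, 2.13], [-1.5, 1.42], [0.17, 2.43], [-1.26, 4.41], [0.16, 1.93], [-2.52, 2.52]. Speed limits (rad/s): [1.89, 1.89, 2.39, 2.39, 3.01, 3.01, 3.01].

## Interface

Orientations are given as [roll, pitch, yaw] about the fixed x, y, z axes, in that order (R = Rz(yaw) Ry(pitch) Rx(roll)).
In Python, from workcell import bot gives the robot as it stands.
- The arm moves only by the shell command python3 -m inch 'ROWS' [FORCE]. ROWS is JSON, a list of rows, each a list of 7 numbers: the shift along the tool's x, y, z in units of 200 mm (1.0 is 200 mm), then the turn, a rotation vector about the tool's x, y, z in units of 90 degrees (1.0 is 90 degrees), then the opening, from 0 (shut) to 1 (fully open). In form: [[x, y, z, rx, ry, rz, grip], ...]. A call has 1 to 20 rows; each row is the pose to reach, as a shift and turn from the pose commanded when the call began, along the tool's axes at that moment; what a row does not reach only later rows make up. A row lasts 1/8 s, in which the tool goes at most 62.5 mm and 10.7 degrees, less where a joint would pass 70% of its speed; a pose out of reach is approached as far as the arm can. A call with a number of a shift or a turn outside -1 to 1 is refused whole. A call with a gripper value outside its range is refused whole. The fingers move at their own pace and stop on an object; FORCE is the grip in N (left out, the last holds). Time passes only in rows, so rows that repeat a pose let the fingers close. It gives the time, the measured TCP pose, the force, the opening and the grip force at its end, in the units of the state.
- bot.observe(): the state, without advancing time (a new reading comes with each control period).
- bot.grab_frame(name): name is "scene" or "top" or "wrist"; returns a dict with "img" (400x640x3 uint8, red, green, blue), "z_map" (400x640 float32, m along the optical axis (not along the pixel's ray), 0 where there is no reading), "vfov" (degrees; the focal length in pixels is half the picture's height over the tangent of half this angle, whatever the lens; pixels are square), "cx", "cy" (the principal point, pixels), "distortion" ([k1, k2, p1, p2, k3] as OpenCV has them; the pictures are not rectified), "rvec" (rotation vector, rad) and "tvec" (3), from world to camera coordinates, as OpenCV has them. Camera axes: x right, y down, z forward; pixel columns grow to the right and rows downward; lengths in m; the calibration is good to about 2 mm. A picture is of the moment at which its call begins.
- bot.job_done(): hands the job in; it is judged then, once.
The state is a dict: "clock": time; "qpos": joint angles; "qd": joint speeds; "joint_efforts": joint torques, N m; "position": TCP position; "tool_rot": TCP orientation; "force": force on the tool from outside, world axes, zero at the start; "moment": the same for the moment, N m; "grip_width": finger opening in m; "finger_force": force on a finger pad.
Only numpy, scipy, OpenCV 4.12 (cv2) and the standard library are available. Lean on these libraries where they do the work, as an engineer would, in place of code of your own. Each camera call takes 0.05 s, during which the arm holds its last target. There are 200 camera calls.

## Working session

There is one attempt and no reset: what is moved stays moved. The work goes in short steps, Python scripts to look and compute and a shell command to move; the robot and the scene stay as the last step left them, time stands still between calls to the robot, and variables do not carry over. Pictures are saved under pics/ and viewed, at most 14 in all, crops included, and the job is handed in when it is done.

```bash
ls; mkdir -p pics
cat > h.py <<'E'
import numpy as np, cv2
from workcell import bot
from scipy.spatial.transform import Rotation as R
def frame(n):
    f=bot.grab_frame(n); h=f['img'].shape[0]
    fl=h/2/np.tan(np.radians(f['vfov'])/2)
    f['K']=np.array([[fl,0,f['cx']],[0,fl,f['cy']],[0,0,1.]])
    f['D']=np.array(f['distortion'],float); f['R']=cv2.Rodrigues(np.array(f['rvec'],float))[0]; f['t']=np.array(f['tvec'],float)
    return f
def save(f,name): cv2.imwrite('pics/'+name,f['img'][:,:,::-1])
def ray(f,uv):
    n=cv2.undistortPoints(np.array(uv,float).reshape(-1,1,2),f['K'],f['D']).reshape(-1,2)
    d=np.c_[n,np.ones(len(n))]
    return -f['R'].T@f['t'], d@f['R'], d
def onplane(f,uv,z):
    c,d,_=ray(f,uv); return c+d*((z-c[2])/d[:,2])[:,None]
def cloud(f):
    h,w=f['z_map'].shape; v,u=np.mgrid[:h,:w]
    c,d,_=ray(f,np.c_[u.ravel(),v.ravel()]); z=f['z_map'].reshape(-1,1)
    P=c+d*z; P[z[:,0]==0]=np.nan
    return P.reshape(h,w,3)
E
python3 - <<'E'
from h import *
for n in ('scene','top','wrist'):
    f=frame(n); save(f,n+'0.png'); print(n,f['vfov'],f['D'],-f['R'].T@f['t'],f['R'][2],f['cx'],f['cy'])
s=bot.observe(); print(s)
E
```

```text
pics
scene 51.639501772088934 [0.02117064 0.         0.         0.         0.        ] [ 0.96829545 -0.34489357  0.94252832] [-0.36372033  0.39439212 -0.84389713] 317.69189601204425 200.27687546525016
top 50.25395180825839 [-0.05526359  0.          0.          0.          0.        ] [0.38793568 0.05368187 1.07175402] [ 0.19034624  0.02069996 -0.98149876] 313.0525940536737 205.02184831777217
wrist 58.53885515810522 [-0.06290866  0.          0.          0.          0.        ] [ 0.2594102  -0.57369843  0.37274061] [-0.28152413 -0.08612648 -0.95568112] 314.17546847024676 193.64712750008079
{'clock': 0.15, 'qpos': array([ 1.19677987,  0.52187544, -0.03630837,  1.59983792,  0.02121605,
        1.02112458, -0.11279592]), 'qd': array([ 1.34475599e-04, -2.92721113e-03, -3.38877386e-05, -3.22965256e-04,
       -1.35011842e-03, -2.25315695e-04,  1.55850339e-03]), 'joint_efforts': array([ 1.77467864e-03, -9.27388358e+01,  1.98057979e+00, -3.70058835e+01,
        1.79580913e-02,  6.38236612e-03, -1.49902507e-04]), 'position': array([ 0.18686802, -0.59617134,  0.24787322]), 'tool_rot': array([-3.14073642e+00,  8.08400729e-05,  3.03799413e-01]), 'force': array([-1.09861328, -0.24111595, -0.30861391]), 'moment': array([0.01455153, 0.06134924, 0.02927413]), 'finger_force': 0.0, 'grip_width': 0.08518039262914283}
```

View pics/top0.png

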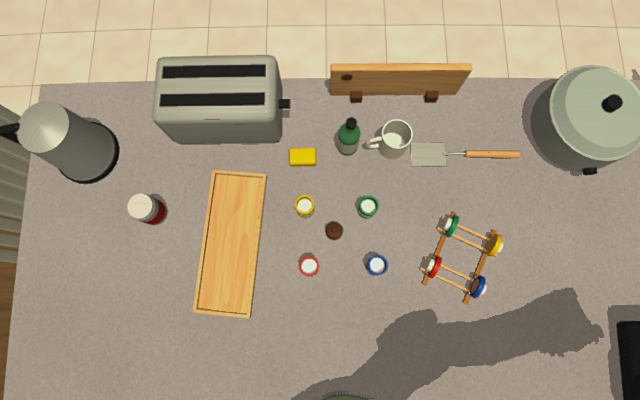

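View pics/scene0.png

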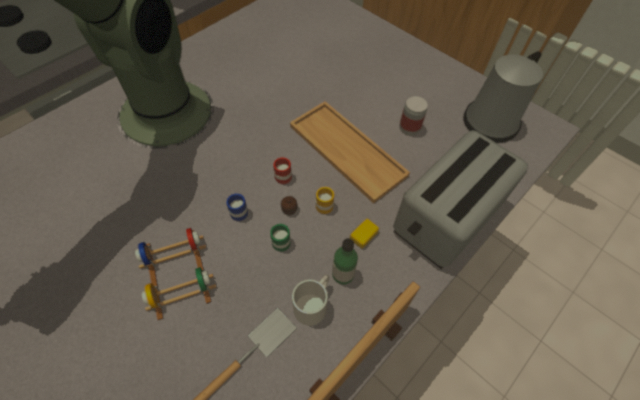

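Top view: four jars around (305,205) yellow, (368,206) green, (309,266) red and (377,265) blue. The tray is at (230,243), and the stand at (462,257) holds all four lids. Next I'll measure these and look closely at the stand.

```bash
cat >> h.py <<'E'
HUE={'red':(172,8),'yellow':(22,34),'green':(65,90),'blue':(105,125)}
def cmask(f,c):
    hsv=cv2.cvtColor(f['img'],cv2.COLOR_RGB2HSV); h,s,v=[hsv[:,:,i].astype(int) for i in range(3)]
    a,b=HUE[c]; m=(h>=a)&(h<=b) if a<b else (h>=a)|(h<=b)
    return m&(s>(150 if c=='red' else 130))&(v>50)
def fitc(xy):
    A=np.c_[2*xy,np.ones(len(xy))]; s=np.linalg.lstsq(A,(xy**2).sum(1),rcond=None)[0]
    return s[:2],np.sqrt(s[2]+s[:2]@s[:2])
E
python3 - <<'E'
from h import *
f=frame('top'); g=frame('scene'); 
for nm,F in (('top',f),('scene',g)):
    P=cloud(F)
    for c in HUE:
        m=cmask(F,c)
        n,lab,st,cen=cv2.connectedComponentsWithStats(m.astype(np.uint8))
        for i in range(1,n):
            if st[i,4]<25: continue
            p=P[lab==i]; p=p[~np.isnan(p[:,0])]
            if len(p)==0: continue
            print(nm,c,cen[i].round(),st[i,4],'med',np.median(p,0).round(3),'min',p.min(0).round(3),'max',p.max(0).round(3))
P=cloud(f)
hsv=cv2.cvtColor(f['img'],cv2.COLOR_RGB2HSV)
# tray rim
v,u=np.mgrid[:400,:640]
m=(u>185)&(u<275)&(v>160)&(v<325)&(hsv[:,:,1]>80)
p=P[m]; p=p[~np.isnan(p[:,0])]
print('tray z pct',np.percentile(p[:,2],[2,25,50,75,98]).round(4))
cs,_=cv2.findContours(m.astype(np.uint8),0,2); k=max(cs,key=cv2.contourArea).reshape(-1,2)
q=onplane(f,k,0.02)[:,:2].astype(np.float32); print(cv2.minAreaRect(q),cv2.boxPoints(cv2.minAreaRect(q)))
cv2.imwrite('pics/rack_top.png',cv2.resize(f['img'][200:312,400:520,::-1],None,fx=5,fy=5,interpolation=cv2.INTER_CUBIC))
save(frame('wrist'),'w0.png')
E
```

```text
top red [158. 214.] 171 med [0.563 0.456 0.046] min [0.545 0.449 0.022] max [0.6   0.488 0.069]
top red [308. 265.] 110 med [0.44  0.087 0.062] min [ 0.417  0.064 -0.002] max [0.461 0.112 0.067]
top red [435. 267.] 125 med [ 0.434 -0.212  0.062] min [ 0.411 -0.226  0.031] max [ 0.461 -0.198  0.069]
top yellow [302. 156.] 476 med [0.717 0.104 0.029] min [ 0.695  0.07  -0.001] max [0.75  0.138 0.036]
top yellow [304. 204.] 133 med [0.586 0.097 0.06 ] min [ 0.562  0.075 -0.001] max [0.622 0.123 0.066]
top yellow [497. 245.] 59 med [ 0.485 -0.36   0.065] min [ 0.47  -0.371  0.05 ] max [ 0.499 -0.353  0.074]
top green [368. 205.] 99 med [ 0.584 -0.058  0.061] min [ 0.559 -0.08  -0.001] max [ 0.614 -0.036  0.065]
top green [452. 226.] 98 med [ 0.53  -0.258  0.063] min [ 0.512 -0.27   0.036] max [ 0.556 -0.246  0.071]
top blue [378. 264.] 94 med [ 0.44  -0.077  0.062] min [ 0.419 -0.099  0.052] max [ 0.463 -0.053  0.066]
top blue [479. 287.] 119 med [ 0.387 -0.312  0.061] min [ 0.366 -0.325  0.036] max [ 0.413 -0.299  0.07 ]
scene red [282. 166.] 155 med [0.44  0.081 0.055] min [0.417 0.058
[... 221 characters left out ...]
.611 0.116 0.065]
scene yellow [364. 232.] 468 med [0.723 0.096 0.027] min [ 0.699  0.064 -0.004] max [0.743 0.15  0.033]
scene yellow [148. 294.] 88 med [ 0.495 -0.367  0.064] min [ 0.476 -0.38   0.052] max [ 0.51  -0.357  0.07 ]
scene green [199. 276.] 39 med [ 0.54  -0.266  0.065] min [ 0.525 -0.272  0.056] max [ 0.556 -0.257  0.068]
scene blue [143. 252.] 84 med [ 0.4   -0.321  0.062] min [ 0.376 -0.331  0.039] max [ 0.415 -0.306  0.069]
tray z pct [0.0037 0.0069 0.0085 0.0107 0.0221]
((0.5017637014389038, 0.2825205326080322), (0.14381371438503265, 0.36182233691215515), 84.68250274658203) [[0.31496716 0.22768903]
 [0.6752324  0.19415724]
 [0.68856025 0.33735204]
 [0.328295   0.37088382]]
```

View pics/rack_top.png

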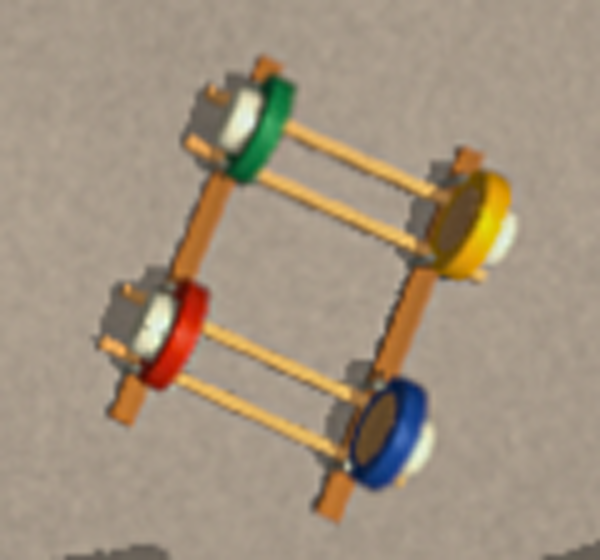

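View pics/w0.png

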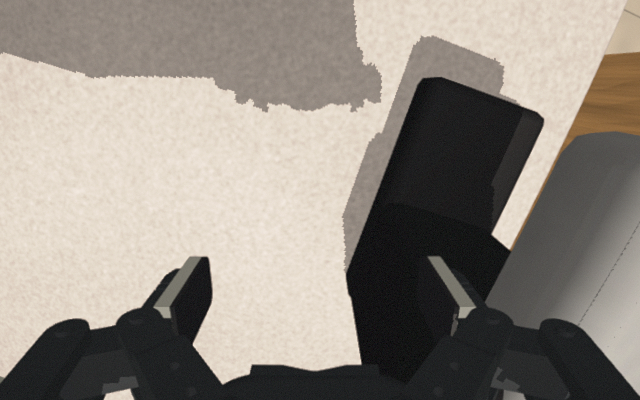

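The plugs all face outward: red and green towards +y, blue and yellow towards −y. My plan is to stand the jars open in the tray first. Then I'll take each lid by its rim with the tool tilted 45° and turn it 90° about the closing axis to seat it. First move: over the jars, for a close look.

```bash
cat >> h.py <<'E'
def go(pos,rot,ps=None):
    """print shift/turn units from the present pose to world pos and rotation (R object)"""
    s=bot.observe(); R0=R.from_euler('xyz',s['tool_rot'])
    d=R0.inv().apply(np.array(pos)-s['position'])/0.2
    w=(R0.inv()*rot).as_rotvec()/(np.pi/2)
    print('t=%.1f'%s['clock'],'shift',d.round(4),'turn',w.round(4)); return d,w
def down(yaw): return R.from_euler('xyz',[np.pi,0,yaw])
E
python3 -m inch '[[0.8,-0.8,-0.25,0,0,-0.6,1],[0.8,-0.8,-0.25,0,0,-0.6,1],[0.8,-0.8,-0.25,0,0,-0.6,1],[0.8,-0.8,-0.25,0,0,-0.6,1],[0.8,-0.8,-0.25,0,0,-0.6,1],[0.8,-0.8,-0.25,0,0,-0.6,1],[0.8,-0.8,-0.25,0,0,-0.6,1],[0.8,-0.8,-0.25,0,0,-0.6,1]]'
python3 -c "
from h import *
go([.5,0.01,.30],down(np.radians(174.7)))
print(bot.observe()['qpos'].round(3))"
```

```text
clock: 1.3
position: [0.2915, -0.3961, 0.2981]
tool_rot: [-3.141, -0.0, 1.243]
force: [-0.4, -0.1, -0.7]
grip_width: 0.0853
finger_force: 0.0
t=1.3 shift [ 2.2583  0.3329 -0.0093] turn [-0.0000e+00 -3.0000e-04 -1.1499e+00]
[ 1.067  0.265 -0.306  1.868  0.093  1.022  0.394]
```

```bash
python3 -m inch '[[1,0.15,0,0,0,-0.6,1],[1,0.15,0,0,0,-0.6,1],[1,0.15,0,0,0,-0.6,1],[1,0.15,0,0,0,-0.6,1],[1,0.15,0,0,0,-0.6,1],[1,0.15,0,0,0,-0.6,1],[1,0.15,0,0,0,-0.6,1]]'
python3 -c "
from h import *
go([.5,0.01,.30],down(np.radians(174.7)))
print(bot.observe()['qpos'].round(3))"
```

```text
clock: 2.17
position: [0.3838, -0.2162, 0.2982]
tool_rot: [-3.142, -0.0, 2.183]
force: [-0.3, -0.4, -0.3]
grip_width: 0.0851
finger_force: 0.0
t=2.2 shift [ 0.5919  1.1253 -0.0089] turn [ 0.000e+00 -2.000e-04 -5.515e-01]
[ 0.886  0.202 -0.583  1.973  0.131  1.004  0.853]
```

```bash
python3 -m inch '[[0.59,1,0,0,0,-0.55,1],[0.59,1,0,0,0,-0.55,1],[0.59,1,0,0,0,-0.55,1],[0.59,1,0,0,0,-0.55,1],[0.59,1,0,0,0,-0.55,1],[0.59,1,0,0,0,-0.55,1],[0.59,1,0,0,0,-0.55,1],[0.59,1,0,0,0,-0.55,1]]'
cat >> h.py <<'E'
def jars(f,zr=(0.052,0.072)):
    """rim circle of each jar from coloured points near rim height"""
    P=cloud(f); out={}
    for c in HUE:
        m=cmask(f,c)&(P[:,:,2]>0.02)&(P[:,:,2]<0.085)
        n,lab,st,cen=cv2.connectedComponentsWithStats(cv2.dilate(m.astype(np.uint8),np.ones((3,3))))
        for i in range(1,n):
            mm=(lab==i)&m
            if mm.sum()<60: continue
            top=mm&(P[:,:,2]>zr[0])&(P[:,:,2]<zr[1])
            if top.sum()<25: continue
            k=np.argwhere(top)[:,::-1]; q=onplane(f,k,0.062)
            ctr,r=fitc(P[top][:,:2])
            (ex,ey),er=cv2.minEnclosingCircle(q[:,:2].astype(np.float32))
            print(c,cen[i].round(),mm.sum(),'fit',ctr.round(4),r.round(4),'z',np.percentile(P[top][:,2],90).round(4),'encl',np.round([ex,ey,er],4))
E
python3 - <<'E'
from h import *
s=bot.observe(); print(s['position'],s['tool_rot'],s['qpos'].round(2))
for n in ('wrist','top','scene'):
    f=frame(n); print(n); jars(f)
    if n=='wrist': save(f,'w1.png')
E
```

```text
clock: 3.18
position: [0.4786, -0.0044, 0.2984]
tool_rot: [-3.141, 0.0, 3.049]
force: [-0.3, -0.3, -1.3]
grip_width: 0.0858
finger_force: 0.0
[ 0.47855223 -0.00437391  0.29835735] [-3.14130321e+00  1.29303868e-04  3.04917671e+00] [ 0.57  0.32 -0.85  1.88  0.28  1.06  1.09]
wrist
red [398. 111.] 953 fit [0.438  0.0831] 0.0213 z 0.0623 encl [0.4381 0.0827 0.0244]
red [113. 134.] 893 fit [ 0.4348 -0.2161] 0.0135 z 0.0663 encl [ 0.4359 -0.2096  0.0238]
yellow [426. 238.] 124 fit [0.5851 0.0963] 0.0198 z 0.0625 encl [0.5803 0.1071 0.0185]
green [ 95. 221.] 489 fit [ 0.5323 -0.2597] 0.0122 z 0.0664 encl [ 0.5313 -0.257   0.0242]
green [274. 251.] 932 fit [ 0.5824 -0.06  ] 0.0213 z 0.0619 encl [ 0.5809 -0.059   0.0254]
blue [ 18. 101.] 966 fit [ 0.3877 -0.3152] 0.0135 z 0.066 encl [ 0.3892 -0.3066  0.0241]
blue [238. 128.] 856 fit [ 0.4402 -0.0771] 0.0211 z 0.062 encl [ 0.4401 -0.0767  0.024 ]
top
red [158. 214.] 171 fit [0.5774 0.4829] 0.0315 z 0.0649 encl [0.5699 0.4688 0.0293]
red [309. 265.] 100 fit [0.4389 0.0855] 0.0213 z 0.0639 encl [0.439  0.0856 0.0236]
yellow [497. 245.] 69 fit [ 0.4834 -0.365 ] 0.0112 z 0.0679 encl [ 0.486  -0.3617  0.0189]
scene
red [282. 166.] 165 fit [0.4403 0.0815] 0.0214 z 0.0613 encl [0.4426 0.0793 0.025 ]
red [191. 239.] 100 fit [ 0.4431 -0.2168] 0.0123 z 0.066 encl [ 0.4453 -0.2193  0.0243]
yellow [149. 294.] 93 fit [ 0.4926 -0.3669] 0.0112 z 0.0667 encl [ 0.4939 -0.367   0.0218]
blue [143. 253.] 75 fit [ 0.3968 -0.3165] 0.0116 z 0.066 encl [ 0.4005 -0.3158  0.0241]
```

View pics/w1.png

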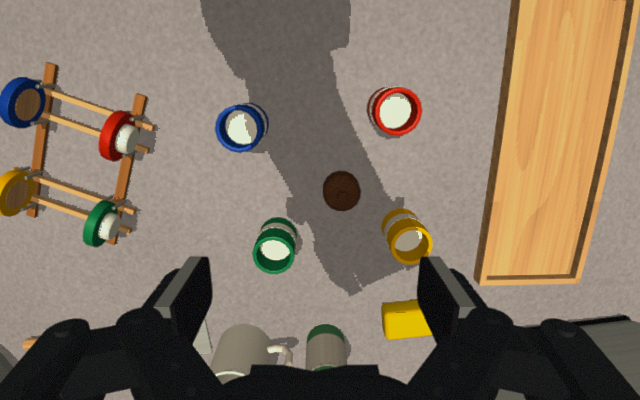

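The wrist view shows the jars clearly: red (398,111), blue (238,128), green (274,251), yellow (426,238). The tray is free. I'll pick the red jar first.

```bash
python3 -m inch '[[0.243,0.416,0.5,0,0,0,1],[0.243,0.416,0.5,0,0,0,1],[0.243,0.416,0.5,0,0,0,1],[0.243,0.416,0.5,0,0,0,1],[0.243,0.416,0.5,0,0,0,1],[0.243,0.416,0.5,0,0,0,1]]' 40
python3 -m inch '[[0,0,0.8,0,0,0,1],[0,0,0.8,0,0,0,1],[0,0,0.8,0,0,0,1],[0,0,0.8,0,0,0,1],[0,0,0.8,0,0,0,1],[0,0,0.8,0,0,0,0],[0,0,0.8,0,0,0,0],[0,0,0.8,0,0,0,0],[0,0,0.8,0,0,0,0],[0,0,0.8,0,0,0,0],[0,0,0.8,0,0,0,0],[0,0,0.2,0,0,0,0],[0,0,0.2,0,0,0,0],[0,0,0.2,0,0,0,0],[0,0,0.2,0,0,0,0],[0,0,0.2,0,0,0,0]]'
python3 -c "
from h import *
go([.626,.271,.16],down(np.radians(174.7)))
print(bot.observe()['qpos'].round(3))"
```

```text
clock: 4.08
position: [0.4382, 0.0827, 0.1989]
tool_rot: [3.142, 0.001, 3.051]
force: [0.0, -0.6, 0.3]
grip_width: 0.0854
finger_force: 0.0
clock: 6.08
position: [0.437, 0.0832, 0.1574]
tool_rot: [-3.141, -0.002, 3.053]
force: [0.3, -0.1, -2.7]
grip_width: 0.0478
finger_force: 42.9
t=6.1 shift [-0.8579  1.0189 -0.0149] turn [-0.0003 -0.0011  0.0024]
[ 0.293  0.478 -0.783  2.112  0.5    0.743  0.669]
```

```bash
sed -i "s/'yellow':(22,34)/'yellow':(17,34)/;s/'red':(172,8)/'red':(170,9)/" h.py
python3 -m inch '[[-0.858,1,0,0,0,0,0],[-0.858,1,0,0,0,0,0],[-0.858,1,0,0,0,0,0],[-0.858,1,0,0,0,0,0],[-0.858,1,0,0,0,0,0],[-0.858,1,0,0,0,0,0],[-0.858,1,0,0,0,0,0],[-0.858,1,0,0,0,0,0]]'
python3 -m inch '[[0,0.02,0.3,0,0,0,0],[0,0.02,0.45,0,0,0,0],[0,0.02,0.5,0,0,0,0],[0,0.02,0.53,0,0,0,0],[0,0.02,0.545,0,0,0,0],[0,0.02,0.545,0,0,0,0],[0,0.02,0.545,0,0,0,0],[0,0.02,0.545,0,0,0,1],[0,0.02,0.545,0,0,0,1],[0,0.02,0.545,0,0,0,1],[0,0.02,0.545,0,0,0,1],[0,0.02,0,0,0,0,1],[0,0.02,-0.7,0,0,0,1],[0,0.02,-0.7,0,0,0,1],[0,0.02,-0.7,0,0,0,1],[0,0.02,-0.7,0,0,0,1],[0,0.02,-0.7,0,0,0,1]]'
python3 -c "
from h import *
for n in ('wrist','top'):
    print(n); jars(frame(n))
go([.586,.096,.2],down(np.radians(174.7)))
print(bot.observe()['qpos'].round(3))"
```

```text
clock: 7.08
position: [0.626, 0.2665, 0.1582]
tool_rot: [-3.141, -0.0, 3.052]
force: [1.0, 0.5, -2.4]
grip_width: 0.0475
finger_force: 43.0
clock: 9.2
position: [0.6265, 0.2711, 0.298]
tool_rot: [-3.141, -0.0, 3.053]
force: [-0.3, 0.6, -0.3]
grip_width: 0.0854
finger_force: 0.0
wrist
red [488.  91.] 1193 fit [0.5774 0.4837] 0.0334 z 0.0667 encl [0.576  0.4736 0.0313]
red [315. 159.] 850 fit [0.6256 0.2721] 0.0212 z 0.07 encl [0.6268 0.2723 0.0252]
yellow [145. 134.] 1407 fit [0.5864 0.0971] 0.0213 z 0.0618 encl [0.5861 0.0987 0.0256]
green [ 19. 147.] 970 fit [ 0.5836 -0.0579] 0.021 z 0.0615 encl [ 0.5853 -0.0522  0.0255]
top
red [158. 214.] 170 fit [0.5771 0.4827] 0.0314 z 0.0653 encl [0.5711 0.4702 0.0298]
yellow [360.  87.] 125 fit [ 0.9897 -0.0377] 0.1012 z 0.0676 encl [ 0.8933 -0.0404  0.0691]
yellow [494. 245.] 184 fit [ 0.4857 -0.3638] 0.0145 z 0.0673 encl [ 0.4861 -0.3581  0.0262]
green [368. 205.] 96 fit [ 0.5824 -0.0577] 0.0211 z 0.0638 encl [ 0.582  -0.0586  0.0237]
green [452. 226.] 99 fit [ 0.5354 -0.257 ] 0.0136 z 0.068 encl [ 0.5334 -0.2581  0.0238]
t=9.3 shift [ 0.1224 -0.8888  0.486 ] turn [-0.0007 -0.001   0.0023]
[-0.06   0.672 -0.759  1.344  0.46   1.306  0.654]
```

```bash
python3 -m inch '[[0.122,-0.884,0.486,0,0,0,1],[0.122,-0.884,0.486,0,0,0,1],[0.122,-0.884,0.486,0,0,0,1],[0.122,-0.884,0.486,0,0,0,1],[0.122,-0.884,0.486,0,0,0,1],[0.122,-0.884,0.486,0,0,0,1],[0.122,-0.884,0.486,0,0,0,1]]' 40
python3 -m inch '[[0,0,0.81,0,0,0,1],[0,0,0.81,0,0,0,1],[0,0,0.81,0,0,0,1],[0,0,0.81,0,0,0,1],[0,0,0.81,0,0,0,1],[0,0,0.81,0,0,0,0],[0,0,0.81,0,0,0,0],[0,0,0.81,0,0,0,0],[0,0,0.81,0,0,0,0],[0,0,0.81,0,0,0,0],[0,0,0.81,0,0,0,0],[0,0,0.2,0,0,0,0],[0,0,0.2,0,0,0,0],[0,0,0.2,0,0,0,0],[0,0,0.2,0,0,0,0],[0,0,0.2,0,0,0,0]]'
python3 -c "
from h import *
go([.467,.2857,.16],down(np.radians(174.7)))
print(bot.observe()['qpos'].round(3))"
```

```text
clock: 10.18
position: [0.5869, 0.0991, 0.2016]
tool_rot: [3.141, 0.001, 3.055]
force: [-0.2, 0.3, 0.2]
grip_width: 0.0854
finger_force: 0.0
clock: 12.18
position: [0.586, 0.0971, 0.1598]
tool_rot: [-3.141, -0.002, 3.053]
force: [0.6, -0.6, -2.7]
grip_width: 0.0471
finger_force: 43.2
t=12.2 shift [0.6764 0.8862 0.    ] turn [-0.0003 -0.0013  0.0023]
[ 0.225  0.675 -0.726  1.735  0.537  0.943  0.764]
```

```bash
python3 -m inch '[[0.676,0.886,0,0,0,0,0],[0.676,0.886,0,0,0,0,0],[0.676,0.886,0,0,0,0,0],[0.676,0.886,0,0,0,0,0],[0.676,0.886,0,0,0,0,0],[0.676,0.886,0,0,0,0,0],[0.676,0.886,0,0,0,0,0],[0.676,0.886,0,0,0,0,0]]'
python3 -m inch '[[0,0,0.3,0,0,0,0],[0,0,0.45,0,0,0,0],[0,0,0.5,0,0,0,0],[0,0,0.54,0,0,0,0],[0,0,0.56,0,0,0,0],[0,0,0.56,0,0,0,0],[0,0,0.56,0,0,0,0],[0,0,0.56,0,0,0,1],[0,0,0.56,0,0,0,1],[0,0,0.56,0,0,0,1],[0,0,0.56,0,0,0,1],[0,0,0,0,0,0,1],[0,0,-0.7,0,0,0,1],[0,0,-0.7,0,0,0,1],[0,0,-0.7,0,0,0,1],[0,0,-0.7,0,0,0,1],[0,0,-0.7,0,0,0,1]]'
python3 -c "
from h import *
for n in ('wrist','top'):
    print(n); jars(frame(n))
go([.5824,-.059,.2],down(np.radians(174.7)))
print(bot.observe()['qpos'].round(3))"
```

```text
clock: 13.18
position: [0.4681, 0.2852, 0.1609]
tool_rot: [-3.141, -0.0, 3.051]
force: [0.2, 0.1, -1.7]
grip_width: 0.0473
finger_force: 43.2
clock: 15.3
position: [0.4677, 0.2856, 0.3008]
tool_rot: [-3.141, 0.0, 3.052]
force: [0.4, -0.3, -1.0]
grip_width: 0.0853
finger_force: 0.0
wrist
red [475. 219.] 1175 fit [0.5767 0.4833] 0.0326 z 0.0665 encl [0.5701 0.476  0.0316]
red [314. 291.] 1098 fit [0.6247 0.2721] 0.0213 z 0.0699 encl [0.6263 0.2708 0.0289]
yellow [315. 157.] 926 fit [0.4664 0.2868] 0.0212 z 0.07 encl [0.4676 0.2869 0.0255]
green [ 44. 274.] 866 fit [ 0.5826 -0.0591] 0.0213 z 0.0616 encl [ 0.5803 -0.0545  0.0281]
blue [  9. 163.] 635 fit [ 0.4407 -0.0748] 0.0202 z 0.0611 encl [ 0.443  -0.0586  0.02  ]
top
red [233. 190.] 169 fit [0.6251 0.2718] 0.0215 z 0.0709 encl [0.6257 0.273  0.0258]
red [435. 267.] 127 fit [ 0.4365 -0.2123] 0.0137 z 0.0679 encl [ 0.4366 -0.2111  0.0235]
yellow [361.  86.] 133 fit [ 0.9902 -0.0574] 0.1089 z 0.0688 encl [ 0.8974 -0.0571  0.0858]
yellow [494. 245.] 186 fit [ 0.4871 -0.3634] 0.0143 z 0.0667 encl [ 0.4885 -0.3571  0.0244]
green [368. 205.] 92 fit [ 0.5825 -0.0579] 0.0211 z 0.0636 encl [ 0.5822 -0.0578  0.0237]
green [452. 226.] 100 fit [ 0.5356 -0.2567] 0.0137 z 0.0674 encl [ 0.5335 -0.257   0.0243]
blue [377. 265.] 93 fit [ 0.4404 -0.075 ] 0.0214 z 0.0647 encl [ 0.4401 -0.075   0.0236]
blue [479. 287.] 118 fit [ 0.3882 -0.3124] 0.0141 z 0.0665 encl [ 0.3883 -0.3094  0.0244]
t=15.4 shift [-0.7266 -1.664   0.5001] turn [-0.0007 -0.001   0.0023]
[-0.041  0.453 -0.85   1.711  0.368  1.148  0.487]
```

```bash
python3 -m inch '[[-0.363,-0.832,0,0,0,0,1],[-0.363,-0.832,0,0,0,0,1],[-0.363,-0.832,0,0,0,0,1],[-0.363,-0.832,0,0,0,0,1]]' 40
python3 -m inch '[[-0.363,-0.832,0.5,0,0,0,1],[-0.363,-0.832,0.5,0,0,0,1],[-0.363,-0.832,0.5,0,0,0,1],[-0.363,-0.832,0.5,0,0,0,1],[-0.363,-0.832,0.5,0,0,0,1],[-0.363,-0.832,0.5,0,0,0,1]]' 40
python3 -m inch '[[0,0,0.81,0,0,0,1],[0,0,0.81,0,0,0,1],[0,0,0.81,0,0,0,1],[0,0,0.81,0,0,0,1],[0,0,0.81,0,0,0,1],[0,0,0.81,0,0,0,0],[0,0,0.81,0,0,0,0],[0,0,0.81,0,0,0,0],[0,0,0.81,0,0,0,0],[0,0,0.81,0,0,0,0],[0,0,0.81,0,0,0,0],[0,0,0.2,0,0,0,0],[0,0,0.2,0,0,0,0],[0,0,0.2,0,0,0,0],[0,0,0.2,0,0,0,0],[0,0,0.2,0,0,0,0]]'
python3 -c "
from h import *
go([.5464,.2787,.16],down(np.radians(174.7)))
print(bot.observe()['qpos'].round(3))"
```

```text
clock: 15.9
position: [0.5261, 0.1091, 0.2994]
tool_rot: [-3.14, -0.002, 3.046]
force: [-0.5, 1.0, -0.2]
grip_width: 0.0852
finger_force: 0.0
clock: 16.65
position: [0.5827, -0.0564, 0.2016]
tool_rot: [3.141, 0.0, 3.055]
force: [0.8, 0.5, -0.1]
grip_width: 0.0853
finger_force: 0.0
clock: 18.65
position: [0.5821, -0.0586, 0.1598]
tool_rot: [3.142, -0.002, 3.053]
force: [-0.7, -0.1, -2.2]
grip_width: 0.0474
finger_force: 42.9
t=18.6 shift [ 0.3276  1.6638 -0.    ] turn [ 0.     -0.0013  0.0023]
[ 0.477  0.654 -0.698  1.76   0.513  0.92   1.042]
```

```bash
python3 -m inch '[[0.164,0.832,0,0,0,0,0],[0.164,0.832,0,0,0,0,0],[0.164,0.832,0,0,0,0,0],[0.164,0.832,0,0,0,0,0]]'
python3 -m inch '[[0.164,0.832,0,0,0,0,0],[0.164,0.832,0,0,0,0,0],[0.164,0.832,0,0,0,0,0],[0.164,0.832,0,0,0,0,0],[0.164,0.832,0,0,0,0,0],[0.164,0.832,0,0,0,0,0]]'
python3 -m inch '[[0,0,0.3,0,0,0,0],[0,0,0.45,0,0,0,0],[0,0,0.5,0,0,0,0],[0,0,0.54,0,0,0,0],[0,0,0.56,0,0,0,0],[0,0,0.56,0,0,0,0],[0,0,0.56,0,0,0,0],[0,0,0.56,0,0,0,1],[0,0,0.56,0,0,0,1],[0,0,0.56,0,0,0,1],[0,0,0.56,0,0,0,1],[0,0,0,0,0,0,1],[0,0,-0.7,0,0,0,1],[0,0,-0.7,0,0,0,1],[0,0,-0.7,0,0,0,1],[0,0,-0.7,0,0,0,1],[0,0,-0.7,0,0,0,1]]'
python3 -c "
from h import *
for n in ('wrist','top'):
    print(n); jars(frame(n))
go([.4405,-.0755,.2],down(np.radians(174.7)))
print(bot.observe()['qpos'].round(3))"
```

```text
clock: 19.15
position: [0.5637, 0.1143, 0.1603]
tool_rot: [3.14, -0.002, 3.058]
force: [-0.3, -0.2, -2.0]
grip_width: 0.0475
finger_force: 42.9
clock: 19.9
position: [0.5475, 0.2772, 0.1606]
tool_rot: [-3.141, -0.0, 3.051]
force: [0.2, -0.5, -2.2]
grip_width: 0.048
finger_force: 42.9
clock: 22.02
position: [0.5469, 0.2786, 0.3009]
tool_rot: [-3.141, 0.0, 3.053]
force: [-0.2, -0.3, -0.5]
grip_width: 0.0851
finger_force: 0.0
wrist
red [480. 157.] 1112 fit [0.5773 0.4835] 0.0333 z 0.0669 encl [0.5741 0.4763 0.0321]
red [314. 226.] 1077 fit [0.6249 0.2721] 0.0213 z 0.0699 encl [0.6267 0.2722 0.0271]
yellow [315.  78.] 832 fit [0.468  0.2867] 0.0212 z 0.0701 encl [0.4677 0.2867 0.0247]
green [315. 160.] 720 fit [0.5467 0.2794] 0.021 z 0.0701 encl [0.5479 0.2791 0.0247]
top
red [435. 267.] 126 fit [ 0.437  -0.2113] 0.0145 z 0.0675 encl [ 0.4366 -0.2111  0.0248]
yellow [384.  86.] 107 fit [ 1.1446 -0.109 ] 0.254 z 0.0692 encl [ 0.8928 -0.112   0.0845]
yellow [494. 245.] 184 fit [ 0.4861 -0.3634] 0.0141 z 0.0667 encl [ 0.4873 -0.3582  0.0251]
green [452. 226.] 100 fit [ 0.5359 -0.2572] 0.0135 z 0.0677 encl [ 0.5359 -0.2559  0.0228]
blue [377. 265.] 96 fit [ 0.4405 -0.075 ] 0.0214 z 0.0637 encl [ 0.4401 -0.075   0.0236]
blue [479. 287.] 118 fit [ 0.389  -0.3124] 0.0138 z 0.0674 encl [ 0.3883 -0.3118  0.0235]
t=22.1 shift [ 0.3711 -1.8094  0.5019] turn [-0.0007 -0.0009  0.0023]
[-0.061  0.551 -0.772  1.541  0.4    1.215  0.582]
```

```bash
python3 -m inch '[[0.186,-0.905,0,0,0,0,1],[0.186,-0.905,0,0,0,0,1],[0.186,-0.905,0,0,0,0,1],[0.186,-0.905,0,0,0,0,1]]' 40
python3 -m inch '[[0.186,-0.905,0.5,0,0,0,1],[0.186,-0.905,0.5,0,0,0,1],[0.186,-0.905,0.5,0,0,0,1],[0.186,-0.905,0.5,0,0,0,1],[0.186,-0.905,0.5,0,0,0,1],[0.186,-0.905,0.5,0,0,0,1],[0.186,-0.905,0.5,0,0,0,1]]' 40
python3 -m inch '[[0,0,0.81,0,0,0,1],[0,0,0.81,0,0,0,1],[0,0,0.81,0,0,0,1],[0,0,0.81,0,0,0,1],[0,0,0.81,0,0,0,1],[0,0,0.81,0,0,0,0],[0,0,0.81,0,0,0,0],[0,0,0.81,0,0,0,0],[0,0,0.81,0,0,0,0],[0,0,0.81,0,0,0,0],[0,0,0.81,0,0,0,0],[0,0,0.2,0,0,0,0],[0,0,0.2,0,0,0,0],[0,0,0.2,0,0,0,0],[0,0,0.2,0,0,0,0],[0,0,0.2,0,0,0,0]]'
python3 -c "
from h import *
go([.3873,.2935,.16],down(np.radians(174.7)))
print(bot.observe()['qpos'].round(3))"
```

```text
clock: 22.62
position: [0.4931, 0.097, 0.3001]
tool_rot: [-3.139, -0.002, 3.046]
force: [-0.2, 0.7, 0.4]
grip_width: 0.0852
finger_force: 0.0
clock: 23.5
position: [0.4414, -0.0738, 0.2016]
tool_rot: [3.141, 0.001, 3.055]
force: [0.1, -0.1, 0.9]
grip_width: 0.0853
finger_force: 0.0
clock: 25.5
position: [0.4401, -0.0751, 0.16]
tool_rot: [3.141, -0.002, 3.053]
force: [-0.4, -0.5, -3.0]
grip_width: 0.0476
finger_force: 43.8
t=25.5 shift [4.2620e-01 1.8121e+00 1.5000e-03] turn [ 0.0002 -0.0013  0.0024]
[ 0.597  0.456 -0.71   2.109  0.445  0.729  1.08 ]
```

```bash
python3 -m inch '[[0.213,0.906,0,0,0,0,0],[0.213,0.906,0,0,0,0,0],[0.213,0.906,0,0,0,0,0],[0.213,0.906,0,0,0,0,0]]'
python3 -m inch '[[0.213,0.906,0,0,0,0,0],[0.213,0.906,0,0,0,0,0],[0.213,0.906,0,0,0,0,0],[0.213,0.906,0,0,0,0,0],[0.213,0.906,0,0,0,0,0],[0.213,0.906,0,0,0,0,0],[0.213,0.906,0,0,0,0,0]]'
python3 -m inch '[[0,0,0.3,0,0,0,0],[0,0,0.45,0,0,0,0],[0,0,0.5,0,0,0,0],[0,0,0.54,0,0,0,0],[0,0,0.56,0,0,0,0],[0,0,0.56,0,0,0,0],[0,0,0.56,0,0,0,0],[0,0,0.56,0,0,0,1],[0,0,0.56,0,0,0,1],[0,0,0.56,0,0,0,1],[0,0,0.56,0,0,0,1],[0,0,0,0,0,0,1],[0,0,-0.7,0,0,0,1],[0,0,-0.7,0,0,0,1],[0,0,-0.7,0,0,0,1],[0,0,-0.7,0,0,0,1],[0,0,-0.7,0,0,0,1]]'
python3 -c "
from h import *
for n in ('wrist',):
    print(n); jars(frame(n))
go([.43,-.27,.32],down(np.radians(65)))
print(bot.observe()['qpos'].round(3))"
```

```text
clock: 26.0
position: [0.4131, 0.114, 0.1605]
tool_rot: [3.14, -0.001, 3.061]
force: [1.1, -1.1, -2.7]
grip_width: 0.0475
finger_force: 44.0
clock: 26.88
position: [0.3886, 0.2923, 0.161]
tool_rot: [-3.141, 0.0, 3.051]
force: [-0.1, 0.8, -3.8]
grip_width: 0.047
finger_force: 44.0
clock: 29.0
position: [0.3881, 0.293, 0.3008]
tool_rot: [-3.141, 0.0, 3.052]
force: [-0.3, -1.0, -0.6]
grip_width: 0.0855
finger_force: 0.0
wrist
red [478. 271.] 711 fit [0.5761 0.4837] 0.0322 z 0.0665 encl [0.5506 0.4835 0.0252]
red [314. 345.] 1109 fit [0.6247 0.272 ] 0.0213 z 0.0698 encl [0.6257 0.2718 0.0305]
yellow [315. 225.] 1185 fit [0.4659 0.2868] 0.0214 z 0.07 encl [0.4676 0.2861 0.0272]
green [314. 291.] 978 fit [0.5459 0.2795] 0.0212 z 0.0699 encl [0.5472 0.2794 0.0288]
blue [315. 159.] 747 fit [0.3864 0.2942] 0.0211 z 0.07 encl [0.3876 0.2941 0.0248]
t=29.1 shift [-0.4604 -2.7848 -0.0966] turn [-1.000e-03  2.000e-04  1.221e+00]
[-0.085  0.337 -0.858  1.858  0.288  1.077  0.428]
```

```bash
python3 -m inch '[[-0.2,-0.95,-0.1,0,0,0,1],[-0.2,-0.95,-0.1,0,0,0,1],[-0.2,-0.95,-0.1,0,0,0,1],[-0.2,-0.95,-0.1,0,0,0,1]]' 40
python3 -m inch '[[-0.2,-0.95,0,0,0,0,1],[-0.2,-0.95,0,0,0,0,1],[-0.2,-0.95,0,0,0,0,1],[-0.2,-0.95,0,0,0,0,1]]'
python3 -m inch '[[-0.2,-0.95,0,0,0,1,1],[-0.2,-0.95,0,0,0,1,1],[-0.2,-0.95,0,0,0,1,1],[-0.2,-0.95,0,0,0,1,1],[-0.2,-0.95,0,0,0,1,1],[-0.2,-0.95,0,0,0,1,1],[-0.2,-0.95,0,0,0,1,1],[-0.2,-0.95,0,0,0,1,1],[-0.2,-0.95,0,0,0,1,1]]'
python3 -m inch '[[0,0,0,0,0,0.221,1],[0,0,0,0,0,0.221,1],[0,0,0,0,0,0.221,1],[0,0,0,0,0,0.221,1]]'
python3 - <<'E'
from h import *
s=bot.observe();print(s['qpos'].round(3))
f=frame('wrist'); save(f,'w2.png'); P=cloud(f)
np.save('P2.npy',P); np.save('i2.npy',f['img'])
for c in HUE:
    m=cmask(f,c)&(P[:,:,2]>0.03)
    n,lab,st,cen=cv2.connectedComponentsWithStats(m.astype(np.uint8))
    for i in range(1,n):
        if st[i,4]<200: continue
        p=P[lab==i]; p=p[~np.isnan(p).any(1)]; t=p[p[:,2]>.062]
        if len(t)<5: continue
        print(c,cen[i].round(),st[i,4],'top mean',t.mean(0).round(4),'zmax',np.percentile(p[:,2],98).round(4))
E
```

```text
clock: 29.55
position: [0.4111, 0.0965, 0.3201]
tool_rot: [-3.14, -0.002, 3.047]
force: [0.3, 0.5, 0.8]
grip_width: 0.0853
finger_force: 0.0
clock: 30.05
position: [0.4336, -0.0954, 0.3196]
tool_rot: [3.141, -0.003, 3.048]
force: [-0.2, 0.9, -0.2]
grip_width: 0.085
finger_force: 0.0
clock: 31.18
position: [0.4575, -0.2834, 0.3198]
tool_rot: [-3.14, -0.001, 1.48]
force: [0.4, 0.3, -0.9]
grip_width: 0.0854
finger_force: 0.0
clock: 31.68
position: [0.4572, -0.2843, 0.3205]
tool_rot: [-3.141, -0.0, 1.14]
force: [-0.6, -0.3, -1.1]
grip_width: 0.0856
finger_force: 0.0
[ 0.606  0.317 -0.207  1.73   0.072  1.104 -0.054]
red [271. 107.] 554 top mean [ 0.4372 -0.2165  0.0653] zmax 0.0677
yellow [366. 205.] 654 top mean [ 0.4885 -0.3634  0.065 ] zmax 0.0672
green [371. 108.] 491 top mean [ 0.5355 -0.2629  0.0652] zmax 0.0677
blue [273. 204.] 552 top mean [ 0.3899 -0.3162  0.0649] zmax 0.0671
```

View pics/w2.png

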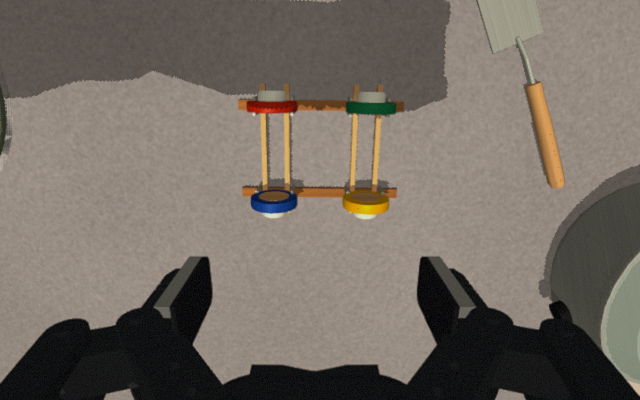

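Wrist view: red lid at (271,107), green (371,108), blue (273,204) and yellow (366,205), all spaced 110 mm apart as they should be. I'll tilt now and approach red.

```bash
cat >> h.py <<'E'
HD=np.radians(64.8)
def tilt(yaw,th): return down(yaw)*R.from_rotvec([0,th,0])
E
python3 -c "
from h import *
C=np.array([.4372,-.2165,.040]); T=tilt(HD,np.pi/4); z=T.as_matrix()[:,2]; print(z)
go(C-.103*z,T); go(C-.003*z,T)"
```

```text
[ 0.30107142  0.63980934 -0.70710678]
t=31.7 shift [-0.0974 -0.2349  1.0393] turn [-0.0023  0.4999  0.0044]
t=31.7 shift [ 0.2561 -0.232   1.3929] turn [-0.0023  0.4999  0.0044]
```

```bash
python3 -m inch '[[-0.1,-0.23,0.3,0,0.5,0,1],[-0.1,-0.23,0.6,0,0.5,0,1],[-0.1,-0.23,0.9,0,0.5,0,1],[-0.1,-0.23,0.9,0,0.5,0,1],[-0.1,-0.23,0.9,0,0.5,0,1],[-0.1,-0.23,0.9,0,0.5,0,1],[-0.1,-0.23,0.9,0,0.5,0,1]]' 40
python3 -c "
from h import *
C=np.array([.4372,-.2165,.040]); T=tilt(HD,np.pi/4); z=T.as_matrix()[:,2]
go(C-.103*z,T); go(C-.003*z,T); print(bot.observe()['qpos'].round(3))
f=frame('wrist'); save(f,'w3.png')"
```

```text
clock: 32.6
position: [0.4078, -0.283, 0.1424]
tool_rot: [3.139, -0.782, 1.14]
force: [0.6, 0.3, -0.5]
grip_width: 0.0856
finger_force: 0.0
t=32.6 shift [-0.1047 -0.0089  0.1045] turn [-0.002   0.0021  0.0039]
t=32.6 shift [-0.103  -0.0073  0.6045] turn [-0.002   0.0021  0.0039]
[ 1.179  0.747 -0.415  1.845 -0.527  0.992  0.77 ]
```

View pics/w3.png

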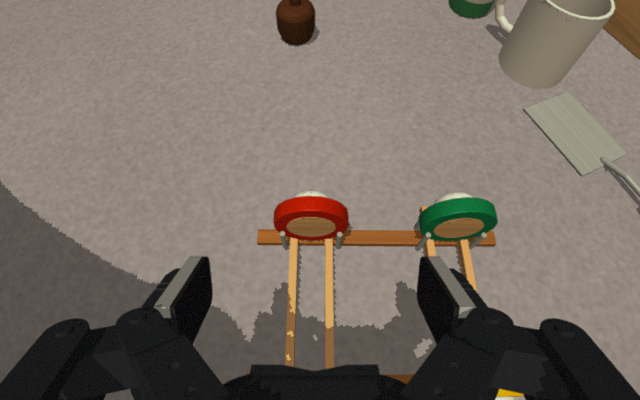

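```bash
python3 -m inch '[[-0.104,-0.008,0.1,0,0,0,1],[-0.104,-0.008,0.1,0,0,0,1],[-0.104,-0.008,0.35,0,0,0,1],[-0.104,-0.008,0.5,0,0,0,1],[-0.104,-0.008,0.57,0,0,0,1],[-0.104,-0.008,0.605,0,0,0,1],[-0.104,-0.008,0.605,0,0,0,1],[-0.104,-0.008,0.605,0,0,0,1]]' 50
python3 -m inch '[[0,0,0,0,0,0,0],[0,0,0,0,0,0,0],[0,0,0,0,0,0,0],[0,0,0,0,0,0,0],[0,0,0,0,0,0,0],[0,0,0,0,0,0,0],[0.1,0,-0.1,0,0,0,0],[0.25,0,-0.25,0,0,0,0],[0.45,0,-0.45,0,0,0,0],[0.6,0,-0.6,0,0,0,0],[0.6,0,-0.6,0,0,0,0],[0.6,0,-0.6,0,0,0,0],[0.6,0,-0.6,0,0,0,0]]'
python3 -c "
from h import *
print(bot.observe()['qpos'].round(3))"
```

```text
clock: 33.65
position: [0.4353, -0.2197, 0.0413]
tool_rot: [3.14, -0.785, 1.135]
force: [-0.5, 1.0, 0.1]
grip_width: 0.0856
finger_force: 0.0
clock: 35.28
position: [0.435, -0.2186, 0.2096]
tool_rot: [-3.139, -0.786, 1.133]
force: [-0.4, -0.2, -0.7]
grip_width: 0.0539
finger_force: 52.6
[ 1.12   0.606 -0.474  1.912 -0.597  0.996  0.667]
```

```bash
python3 -c "
from h import *
go([.44,-.09,.30],down(HD))"; python3 -m inch '[[0.3,0,-0.2,0,-0.5,0,0],[0.3,0,-0.2,0,-0.5,0,0],[0.3,0,-0.2,0,-0.5,0,0],[0.3,0,-0.2,0,-0.5,0,0],[0.3,0,-0.2,0,-0.5,0,0],[0.3,0,-0.2,0,-0.5,0,0]]'
python3 -c "
from h import *
f=frame('wrist'); save(f,'w4.png'); P=cloud(f); m=cmask(f,'red')&(P[:,:,2]>.12); p=P[m]; s=bot.observe()
T=R.from_euler('xyz',s['tool_rot']); q=T.inv().apply(p-s['position']); print(len(q),np.percentile(q,[1,50,99],axis=0).round(4))
go([.44,-.0,.30],down(HD))"
```

```text
t=35.3 shift [ 0.7386 -0.2495  0.1009] turn [-0.0019 -0.5005  0.0018]
clock: 36.02
position: [0.4416, -0.2047, 0.2805]
tool_rot: [-3.14, -0.001, 1.138]
force: [0.2, 0.2, -0.4]
grip_width: 0.0541
finger_force: 52.8
6062 [[-0.0181 -0.0254 -0.0193]
 [ 0.0165  0.0004 -0.0128]
 [ 0.0248  0.0264  0.0149]]
t=36.1 shift [ 0.9296 -0.4387 -0.0954] turn [-0.0011 -0.0009  0.003 ]
```

View pics/w4.png

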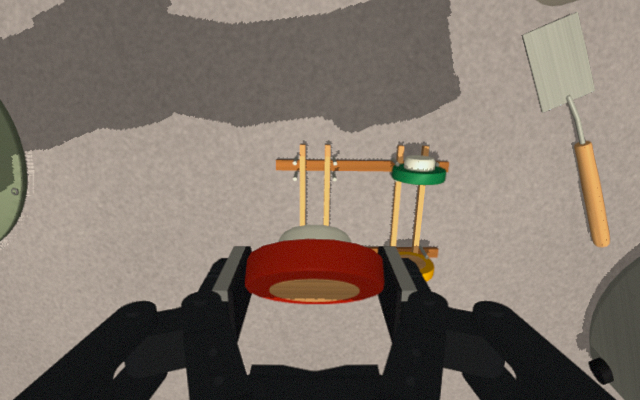

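```bash
cat >> h.py <<'E'
def lidpose(c,sgn,img='wrist'):
    """lid centre offset in the tool frame; lid z in tool frame = sgn*(x+... )"""
    f=frame(img); P=cloud(f); s=bot.observe(); T=R.from_euler('xyz',s['tool_rot'])
    q=T.inv().apply(P.reshape(-1,3)-s['position']); ok=cmask(f,c).ravel()&(np.abs(q)<.045).all(1)
    q=q[ok]; a=np.array([-1,0,-1])/2**.5 if sgn>0 else np.array([1,0,-1])/2**.5   # lid z
    b=np.cross(a,[0,1,0]); 
    st=q@a; w=q@b; u=q[:,1]
    print('n',len(q),'s',np.percentile(st,[1,5,50,95,99]).round(4),'w',np.percentile(w,[1,50,99]).round(4),'u',np.percentile(u,[1,50,99]).round(4))
    return q,st,w,u
E
python3 -c "
from h import *
q,s,w,u=lidpose('red',1)
f=(np.abs(u)<.02)
ct,r=fitc(np.c_[u,w][f]); print(ct,r)
for lo in np.arange(-.012,.02,.002):
    k=(s>lo)&(s<lo+.002); print(round(lo,3),k.sum(), np.percentile(w[k],[2,98]).round(4) if k.sum()>5 else '')"
python3 -m inch '[[0.93,-0.44,-0.1,0,0,-1,0],[0.93,-0.44,-0.1,0,0,-1,0],[0.93,-0.44,-0.1,0,0,-1,0],[0.93,-0.44,-0.1,0,0,-1,0],[0.93,-0.44,-0.1,0,0,-1,0],[0.93,-0.44,-0.1,0,0,-1,0],[0.93,-0.44,-0.1,0,0,-1,0],[0.93,-0.44,-0.1,0,0,-1,0],[0.93,-0.44,-0.1,0,0,-1,0]]'
python3 -c "
from h import *
go([.55,.2,.30],down(np.radians(174.7)));print(bot.observe()['qpos'].round(3))"
```

```text
n 6068 s [-0.0094 -0.0085 -0.0011  0.0024  0.0027] w [-0.0235  0.0213  0.0269] u [-0.0254  0.0004  0.0264]
[0.00037968 0.00208449] 0.02355343905605375
-0.012 6 [0.001  0.0244]
-0.01 484 [0.0094 0.0264]
-0.008 724 [0.008  0.0267]
-0.006 719 [0.0083 0.0269]
-0.004 754 [0.0082 0.0268]
-0.002 762 [0.0088 0.0267]
0.0 1540 [-0.0114  0.0265]
0.002 1075 [-0.0259  0.0229]
0.004 0 
0.006 0 
0.008 0 
0.01 0 
0.012 0 
0.014 0 
0.016 0 
0.018 0 
clock: 37.25
position: [0.4399, -0.0013, 0.3008]
tool_rot: [3.14, -0.002, 2.707]
force: [-0.8, -0.4, -0.5]
grip_width: 0.0538
finger_force: 52.8
t=37.2 shift [-0.0758  1.1447  0.0053] turn [ 0.0009 -0.001  -0.2176]
[ 0.444  0.208 -0.662  1.967  0.148  1.015  0.851]
```

```bash
python3 -m inch '[[-0.08,1,0,0,0,-0.22,0],[-0.08,1,0,0,0,-0.22,0],[-0.08,1,0,0,0,-0.22,0],[-0.08,1,0,0,0,-0.22,0],[-0.08,1,0,0,0,-0.22,0],[-0.08,1,0,0,0,-0.22,0]]'
python3 -c "
from h import *
go([.6247,.272,.20],tilt(np.radians(174.7),-np.pi/4))"
```

```text
clock: 38.0
position: [0.539, 0.1723, 0.3011]
tool_rot: [-3.141, -0.001, 3.049]
force: [0.9, -0.1, -0.2]
grip_width: 0.054
finger_force: 52.9
t=38.0 shift [-0.381   0.5362  0.505 ] turn [-4.000e-04 -5.003e-01 -0.000e+00]
```

```bash
python3 -m inch '[[-0.38,0.535,0.5,0,-0.5,0,0],[-0.38,0.535,0.5,0,-0.5,0,0],[-0.38,0.535,0.5,0,-0.5,0,0],[-0.38,0.535,0.5,0,-0.5,0,0],[-0.38,0.535,0.5,0,-0.5,0,0],[-0.38,0.535,0.5,0,-0.5,0,0],[-0.38,0.535,0.5,0,-0.5,0,0],[-0.38,0.535,0.5,0,-0.5,0,0],[-0.38,0.535,0.5,0,-0.5,0,0]]'
python3 -c "
from h import *
go([.6247,.272,.125],tilt(np.radians(174.7),-np.pi/4));print(bot.observe()['qpos'].round(3))
q,s,w,u=lidpose('red',1)
k=(s>-.0005)&(w<.018); print('face slope s/w',np.polyfit(w[k],s[k],1),'s/u',np.polyfit(u[k],s[k],1),k.sum())
f=frame('wrist'); save(f,'w5.png'); jars(f)
"
```

```text
clock: 39.12
position: [0.6252, 0.2729, 0.2018]
tool_rot: [3.141, 0.785, 3.049]
force: [-0.3, 0.0, -1.0]
grip_width: 0.0541
finger_force: 52.9
t=39.1 shift [ 0.273  -0.005   0.2703] turn [ 0.     -0.0002 -0.0002]
[-0.557  0.543 -0.246  2.026  1.624  0.671 -0.669]
n 6124 s [-0.0087 -0.0078 -0.0003  0.0032  0.0035] w [-0.0244  0.0205  0.0261] u [-0.0262 -0.0002  0.0259]
face slope s/w [-0.02827237  0.00273325] s/u [0.00689013 0.00264106] 1736
red [311.  40.] 4798 fit [0.6244 0.2717] 0.0212 z 0.0697 encl [0.6265 0.2712 0.0301]
```

View pics/w5.png

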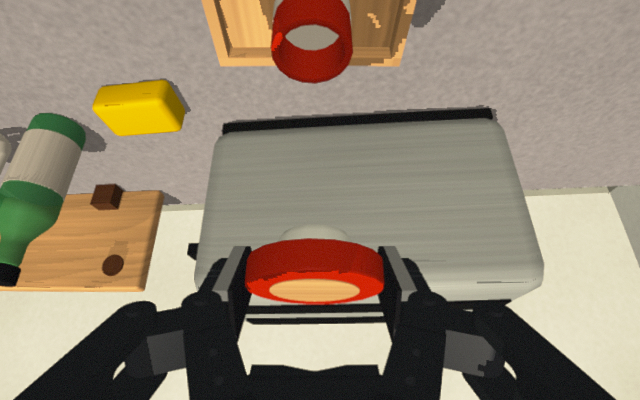

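Wrist view: the lid is held flat at (312,270) with its inlay up, and the red jar's mouth is at (312,40). I'll lower it in two steps and watch the force.

```bash
python3 -m inch '[[0.1,-0.006,0.1,0,0,0,0],[0.25,-0.006,0.25,0,0,0,0],[0.35,-0.006,0.346,0,0,0,0],[0.397,-0.006,0.393,0,0,0,0],[0.397,-0.006,0.393,0,0,0,0],[0.397,-0.006,0.393,0,0,0,0],[0.397,-0.006,0.393,0,0,0,0]]'
python3 -m inch '[[0.009,0,0.009,0,0,0,0],[0.018,0,0.018,0,0,0,0],[0.027,0,0.027,0,0,0,0],[0.033,0,0.033,0,0,0,0],[0.033,0,0.033,0,0,0,0],[0.033,0,0.033,0,0,0,0]]'
```

```text
clock: 40.1
position: [0.6242, 0.273, 0.0908]
tool_rot: [3.14, 0.787, 3.05]
force: [-0.5, 0.1, -1.2]
grip_width: 0.0542
finger_force: 52.9
clock: 40.85
position: [0.6238, 0.2729, 0.0802]
tool_rot: [3.142, 0.785, 3.051]
force: [-0.3, -0.6, -0.2]
grip_width: 0.0542
finger_force: 52.9
```

```bash
python3 -m inch '[[0.005,0,0.005,0,0,0,0],[0.005,0,0.005,0,0,0,0],[0.005,0,0.005,0,0,0,0.8],[0.005,0,0.005,0,0,0,0.8],[0.005,0,0.005,0,0,0,0.8],[0.005,0,0.005,0,0,0,0.8],[0.005,0,0.005,0,0,0,0.8],[0,0,-0.15,0,0,0,0.8],[0,0,-0.35,0,0,0,1],[0,0,-0.6,0,0,0,1],[0,0,-0.8,0,0,0,1],[0,0,-0.8,0,0,0,1],[0,0,-0.8,0,0,0,1]]'
cat >> h.py <<'E'
def flats(f):
    "coloured horizontal tops at lid-top height: centre and tilt"
    P=cloud(f)
    for c in HUE:
        m=cmask(f,c)&(P[:,:,2]>.074)&(P[:,:,2]<.095)&(P[:,:,1]>.15)
        n,lab,st,cen=cv2.connectedComponentsWithStats(cv2.dilate(m.astype(np.uint8),np.ones((3,3))))
        for i in range(1,n):
            k=(lab==i)&m
            if k.sum()<80: continue
            p=P[k]; (ex,ey),er=cv2.minEnclosingCircle(p[:,:2].astype(np.float32)); t=p[p[:,2]>.079]
            A=np.linalg.lstsq(np.c_[t,np.ones(len(t))][:,[0,1,3]],t[:,2],rcond=None)[0] if len(t)>20 else None
            print('lid',c,np.round([ex,ey,er],4),'z98',np.percentile(p[:,2],98).round(4),'plane',A)
E
python3 -c "
from h import *
f=frame('wrist'); save(f,'w6.png'); jars(f); flats(f); flats(frame('scene'))
go([.57,.15,.3],down(np.radians(174.7)))"
```

```text
clock: 42.48
position: [0.5115, 0.283, 0.1932]
tool_rot: [3.141, 0.786, 3.051]
force: [0.1, -0.2, -1.4]
grip_width: 0.0855
finger_force: 0.0
red [583.  73.] 5565 fit [0.5766 0.4828] 0.0327 z 0.0662 encl [0.5687 0.4707 0.0355]
red [314. 160.] 2872 fit [0.6226 0.2721] 0.0211 z 0.0703 encl [0.6153 0.2693 0.0278]
yellow [312.  12.] 2048 fit [0.4673 0.2862] 0.02 z 0.0698 encl [0.4788 0.2853 0.0232]
green [313.  89.] 4135 fit [0.5455 0.2792] 0.0212 z 0.0696 encl [0.5474 0.28   0.0323]
lid red [0.6247 0.2729 0.0289] z98 0.082 plane [ 1.28472572e-02 -4.77242309e-05  7.32936217e-02]
lid red [0.6277 0.271  0.0296] z98 0.0833 plane [ 0.00133301 -0.00026903  0.07993759]
t=42.6 shift [-0.6282 -0.6338 -0.1315] turn [-3.000e-04  4.996e-01  8.000e-04]
```

View pics/w6.png

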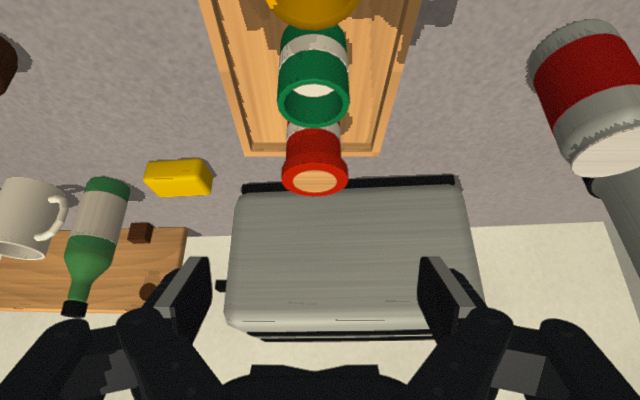

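Red is closed and home: lid top at z = 0.082, level, at (315,165) in the view. Green lid next.

```bash
python3 -m inch '[[-0.3,-0.3,-0.3,0,0.25,0,1],[-0.63,-0.63,-0.13,0,0.5,0,1],[-0.63,-0.63,-0.13,0,0.5,0,1],[-0.63,-0.63,-0.13,0,0.5,0,1],[-0.63,-0.63,-0.13,0,0.5,0,1],[-0.63,-0.63,-0.13,0,0.5,0,1],[-0.63,-0.63,-0.13,0,0.5,0,1],[-0.63,-0.63,-0.13,0,0.5,0,1]]'
python3 -m inch '[[0,-1,0,0,0,0,1],[0,-1,0,0,0,0,1],[0,-1,0,0,0,0,1],[0,-1,0,0,0,0,1]]'
python3 -m inch '[[0,-1,0,0,0,1,1],[0,-1,0,0,0,1,1],[0,-1,0,0,0,1,1],[0,-1,0,0,0,1,1],[0,-1,0,0,0,1,1],[0,-1,0,0,0,1,1],[0,-1,0,0,0,1,1],[0,-1,0,0,0,1,1],[0,-1,0,0,0,1,1],[0,-1,0,0,0,1,1]]'
python3 - <<'E'
from h import *
print(bot.observe()['qpos'].round(3))
f=frame('wrist'); P=cloud(f)
for c in HUE:
    m=cmask(f,c)&(P[:,:,2]>0.062)&(P[:,:,2]<.08)&(P[:,:,1]<-.2); 
    if m.sum()>50: print(c,m.sum(),P[m].mean(0).round(4))
C=np.array([.5355,-.2629,.040]); T=tilt(HD,np.pi/4); z=T.as_matrix()[:,2]
go(C-.143*z,T); go(C-.003*z,T)
E
```

```text
clock: 43.58
position: [0.5722, 0.1485, 0.3001]
tool_rot: [3.14, -0.004, 3.046]
force: [-0.3, 0.9, -0.3]
grip_width: 0.0854
finger_force: 0.0
clock: 44.08
position: [0.5515, -0.0534, 0.2997]
tool_rot: [-3.14, -0.002, 3.044]
force: [0.1, 1.3, 0.1]
grip_width: 0.0851
finger_force: 0.0
clock: 45.32
position: [0.5341, -0.247, 0.3]
tool_rot: [-3.14, -0.0, 1.481]
force: [-0.4, 0.3, 0.6]
grip_width: 0.0851
finger_force: 0.0
[ 0.366  0.414 -0.047  1.636  0.021  1.094  0.223]
yellow 271 [ 0.4889 -0.3633  0.0649]
green 320 [ 0.5365 -0.2627  0.065 ]
blue 262 [ 0.3902 -0.316   0.0649]
t=45.4 shift [-0.5534 -0.159   0.795 ] turn [-0.0885  0.4948  0.2116]
t=45.4 shift [-0.0887  0.0119  1.2899] turn [-0.0885  0.4948  0.2116]
```

```bash
python3 -m inch '[[-0.553,-0.159,0.3,-0.0885,0.495,0.2116,1],[-0.553,-0.159,0.6,-0.0885,0.495,0.2116,1],[-0.553,-0.159,0.795,-0.0885,0.495,0.2116,1],[-0.553,-0.159,0.795,-0.0885,0.495,0.2116,1],[-0.553,-0.159,0.795,-0.0885,0.495,0.2116,1],[-0.553,-0.159,0.795,-0.0885,0.495,0.2116,1],[-0.553,-0.159,0.795,-0.0885,0.495,0.2116,1],[-0.553,-0.159,0.795,-0.0885,0.495,0.2116,1]]' 50
python3 -c "
from h import *
C=np.array([.536,-.2628,.040]); T=tilt(HD,np.pi/4); z=T.as_matrix()[:,2]
go(C-.003*z,T); print(bot.observe()['qpos'].round(3))"
```

```text
clock: 46.38
position: [0.4934, -0.3535, 0.143]
tool_rot: [3.137, -0.784, 1.136]
force: [0.1, -0.4, 0.4]
grip_width: 0.0857
finger_force: 0.0
t=46.4 shift [-0.0089 -0.0015  0.7035] turn [0.0009 0.0011 0.0023]
[ 0.995  0.847 -0.223  1.55  -0.605  1.165  0.744]
```

```bash
python3 -m inch '[[-0.009,-0.002,0.25,0,0,0,1],[-0.009,-0.002,0.5,0,0,0,1],[-0.009,-0.002,0.62,0,0,0,1],[-0.009,-0.002,0.68,0,0,0,1],[-0.009,-0.002,0.704,0,0,0,1],[-0.009,-0.002,0.704,0,0,0,1],[-0.009,-0.002,0.704,0,0,0,1]]' 50
python3 -m inch '[[0,0,0,0,0,0,0],[0,0,0,0,0,0,0],[0,0,0,0,0,0,0],[0,0,0,0,0,0,0],[0,0,0,0,0,0,0],[0,0,0,0,0,0,0],[0.1,0,-0.1,0,0,0,0],[0.25,0,-0.25,0,0,0,0],[0.45,0,-0.45,0,0,0,0],[0.6,0,-0.6,0,0,0,0],[0.6,0,-0.6,0,0,0,0],[0.6,0,-0.6,0,0,0,0],[0.6,0,-0.6,0,0,0,0]]'
python3 -c "
from h import *
go([.54,-.05,.3],down(HD))"
```

```text
clock: 47.25
position: [0.5341, -0.2663, 0.0416]
tool_rot: [3.139, -0.785, 1.131]
force: [0.2, 0.3, 0.7]
grip_width: 0.0851
finger_force: 0.0
clock: 48.88
position: [0.5335, -0.2652, 0.2096]
tool_rot: [-3.141, -0.787, 1.128]
force: [0.6, 0.3, -0.1]
grip_width: 0.0538
finger_force: 52.6
t=48.9 shift [ 1.0167 -0.4307  0.3792] turn [ 1.000e-04 -5.007e-01 -1.300e-03]
```

```bash
python3 -m inch '[[1,-0.43,0,0,-0.5,0,0],[1,-0.43,0.38,0,-0.5,0,0],[1,-0.43,0.38,0,-0.5,0,0],[1,-0.43,0.38,0,-0.5,0,0],[1,-0.43,0.38,0,-0.5,0,0],[1,-0.43,0.38,0,-0.5,0,0],[1,-0.43,0.38,0,-0.5,0,0]]'
python3 -m inch '[[0.7,-0.33,0,0,0,-1,0],[0.7,-0.33,0,0,0,-1,0],[0.7,-0.33,0,0,0,-1,0],[0.7,-0.33,0,0,0,-1,0],[0.7,-0.33,0,0,0,-1,0],[0.7,-0.33,0,0,0,-1,0],[0.7,-0.33,0,0,0,-1,0],[0.7,-0.33,0,0,0,-1,0],[0.7,-0.33,0,0,0,-1,0],[0.7,-0.33,0,0,0,-1,0]]'
python3 -c "
from h import *
go([.546,.2794,.20],tilt(np.radians(174.7),-np.pi/4))"
```

```text
clock: 49.75
position: [0.5395, -0.0502, 0.2978]
tool_rot: [3.142, -0.0, 1.133]
force: [-0.6, -0.9, 0.2]
grip_width: 0.0539
finger_force: 52.7
clock: 51.0
position: [0.5396, 0.101, 0.2976]
tool_rot: [3.141, -0.001, 2.697]
force: [-0.0, -1.0, 0.6]
grip_width: 0.054
finger_force: 52.7
t=51.0 shift [0.3539 0.819  0.4888] turn [-0.0875 -0.4952 -0.2124]
```

```bash
python3 -m inch '[[0.354,0.819,0,-0.0875,-0.495,-0.212,0],[0.354,0.819,0.2,-0.0875,-0.495,-0.212,0],[0.354,0.819,0.489,-0.0875,-0.495,-0.212,0],[0.354,0.819,0.489,-0.0875,-0.495,-0.212,0],[0.354,0.819,0.489,-0.0875,-0.495,-0.212,0],[0.354,0.819,0.489,-0.0875,-0.495,-0.212,0],[0.354,0.819,0.489,-0.0875,-0.495,-0.212,0],[0.354,0.819,0.489,-0.0875,-0.495,-0.212,0],[0.354,0.819,0.489,-0.0875,-0.495,-0.212,0],[0.354,0.819,0.489,-0.0875,-0.495,-0.212,0]]'
python3 -c "
from h import *
q,s,w,u=lidpose('green',1)
k=(s>-.0005)&(w<.018); print('face slope s/w',np.polyfit(w[k],s[k],1),'s/u',np.polyfit(u[k],s[k],1),k.sum())
f=frame('wrist'); jars(f); flats(f); jars(frame('top'))
go([.546,.2794,.0905],tilt(np.radians(174.7),-np.pi/4))
"
```

```text
clock: 52.25
position: [0.5462, 0.2803, 0.201]
tool_rot: [3.141, 0.787, 3.049]
force: [-0.4, -0.4, -1.4]
grip_width: 0.0539
finger_force: 52.8
n 5812 s [-0.0082 -0.0075 -0.0003  0.0033  0.0035] w [-0.0235  0.0207  0.026 ] u [-0.0259 -0.0002  0.0255]
face slope s/w [-0.02954448  0.00286282] s/u [-0.00215972  0.00273322] 1555
red [594.  34.] 4629 fit [0.5764 0.482 ] 0.032 z 0.0662 encl [0.5694 0.4621 0.0326]
red [313. 127.] 3452 fit [0.6218 0.2723] 0.0206 z 0.0707 encl [0.6153 0.2724 0.0242]
green [312.  40.] 4744 fit [0.5456 0.2792] 0.0212 z 0.0696 encl [0.5477 0.2795 0.03  ]
lid red [0.625  0.2733 0.0286] z98 0.0821 plane [0.01166766 0.00010614 0.07393005]
lid yellow [0.6255 0.2727 0.0177] z98 0.0827 plane [-0.00429695  0.0024135   0.08380064]
red [158. 214.] 171 fit [0.5774 0.4828] 0.0316 z 0.0657 encl [0.5711 0.4702 0.0298]
yellow [376.  86.] 186 fit [ 1.085 -0.077] 0.1999 z 0.0686 encl [ 0.8959 -0.0802  0.1064]
yellow [443.  86.] 84 fit [ 0.8772 -0.2545] 0.0292 z 0.0708 encl [ 0.8964 -0.2519  0.0452]
yellow [494. 245.] 182 fit [ 0.4861 -0.3642] 0.0142 z 0.0678 encl [ 0.4873 -0.3594  0.0248]
yellow [226. 254.] 181 fit [0.4681 0.2863] 0.0215 z 0.0709 encl [0.4686 0.2873 0.0253]
blue [479. 287.] 119 fit [ 0.3883 -0.3129] 0.0141 z 0.0672 encl [ 0.3883 -0.3094  0.0244]
blue [219. 287.] 117 fit [0.3883 0.2937] 0.0213 z 0.0711 encl [0.3879 0.2951 0.024 ]
t=52.4 shift [ 0.3903 -0.0062  0.3901] turn [0.0005 0.001  0.0004]
```

```bash
python3 -m inch '[[0.1,-0.006,0.1,0,0,0,0],[0.25,-0.006,0.25,0,0,0,0],[0.345,-0.006,0.345,0,0,0,0],[0.39,-0.006,0.39,0,0,0,0],[0.39,-0.006,0.39,0,0,0,0],[0.39,-0.006,0.39,0,0,0,0],[0.39,-0.006,0.39,0,0,0,0]]'
python3 -m inch '[[0.009,0,0.009,0,0,0,0],[0.018,0,0.018,0,0,0,0],[0.027,0,0.027,0,0,0,0],[0.036,0,0.036,0,0,0,0],[0.04,0,0.04,0,0,0,0],[0.04,0,0.04,0,0,0,0],[0.04,0,0.04,0,0,0,0]]'
```

```text
clock: 53.28
position: [0.5461, 0.2799, 0.0915]
tool_rot: [3.14, 0.788, 3.05]
force: [0.9, -0.8, -0.5]
grip_width: 0.054
finger_force: 52.8
clock: 54.15
position: [0.5458, 0.2797, 0.0791]
tool_rot: [-3.141, 0.787, 3.051]
force: [0.3, 0.6, -0.6]
grip_width: 0.0538
finger_force: 52.8
```

Green is at depth with no contact force, so I'll release it and retreat.

```bash
python3 -m inch '[[0,0,0,0,0,0,0.8],[0,0,0,0,0,0,0.8],[0,0,0,0,0,0,0.8],[0,0,0,0,0,0,0.8],[0,0,0,0,0,0,0.8],[0,0,-0.15,0,0,0,0.8],[0,0,-0.35,0,0,0,1],[0,0,-0.6,0,0,0,1],[0,0,-0.8,0,0,0,1],[0,0,-0.8,0,0,0,1],[0,0,-0.8,0,0,0,1]]'
python3 -c "
from h import *
f=frame('wrist'); jars(f); flats(f); print('scene');flats(frame('scene'))
print(bot.observe()['qpos'].round(3))
go([.5,.1,.3],down(np.radians(174.7)))"
```

```text
clock: 55.52
position: [0.4334, 0.2899, 0.1919]
tool_rot: [-3.141, 0.787, 3.051]
force: [0.7, 0.8, 0.2]
grip_width: 0.0855
finger_force: 0.0
red [534. 139.] 3682 fit [0.5767 0.483 ] 0.0329 z 0.066 encl [0.564  0.4758 0.036 ]
red [314. 211.] 1178 fit [0.6196 0.2726] 0.021 z 0.0714 encl [0.6273 0.272  0.0311]
yellow [313.  87.] 4528 fit [0.4652 0.2864] 0.0213 z 0.0695 encl [0.4668 0.2856 0.0325]
green [314. 160.] 2705 fit [0.5442 0.2795] 0.0212 z 0.0703 encl [0.5351 0.2789 0.0252]
blue [313.  11.] 1827 fit [0.3873 0.2937] 0.02 z 0.0698 encl [0.4    0.2925 0.0223]
lid red [0.6242 0.2729 0.0285] z98 0.0821 plane [0.01583603 0.0001143  0.07140107]
lid green [0.5462 0.2793 0.0281] z98 0.0821 plane [0.01280598 0.00144876 0.07389577]
scene
lid red [0.6271 0.2703 0.0291] z98 0.0825 plane [-0.00306682 -0.00417404  0.08346054]
lid yellow [0.5472 0.2804 0.0181] z98 0.0828 plane [-0.0079066  -0.00866476  0.0875165 ]
[-0.93   0.43  -0.237  2.334  1.533  0.826 -1.014]
t=55.6 shift [-0.6792 -0.9134 -0.0872] turn [-0.0006  0.5007  0.0009]
```

Green is home too: lid top at 0.082, within 1 mm of centre. Now to the yellow lid, with the mirrored tilt.

```bash
python3 -m inch '[[-0.3,-0.3,-0.3,0,0.25,0,1],[-0.68,-0.91,-0.09,0,0.5,0,1],[-0.68,-0.91,-0.09,0,0.5,0,1],[-0.68,-0.91,-0.09,0,0.5,0,1],[-0.68,-0.91,-0.09,0,0.5,0,1],[-0.68,-0.91,-0.09,0,0.5,0,1],[-0.68,-0.91,-0.09,0,0.5,0,1],[-0.68,-0.91,-0.09,0,0.5,0,1],[-0.68,-0.91,-0.09,0,0.5,0,1]]'
python3 -m inch '[[-0.16,-0.915,0,0,0,0,1],[-0.16,-0.915,0,0,0,0,1],[-0.16,-0.915,0,0,0,0,1],[-0.16,-0.915,0,0,0,0,1]]'
python3 -m inch '[[-0.16,-0.915,0,0,0,1,1],[-0.16,-0.915,0,0,0,1,1],[-0.16,-0.915,0,0,0,1,1],[-0.16,-0.915,0,0,0,1,1],[-0.16,-0.915,0,0,0,1,1],[-0.16,-0.915,0,0,0,1,1],[-0.16,-0.915,0,0,0,1,1],[-0.16,-0.915,0,0,0,1,1],[-0.16,-0.915,0,0,0,1,1],[-0.16,-0.915,0,0,0,1,1]]'
python3 - <<'E'
from h import *
print(bot.observe()['qpos'].round(3))
f=frame('wrist'); P=cloud(f)
for c in HUE:
    m=cmask(f,c)&(P[:,:,2]>0.062)&(P[:,:,2]<.08)&(P[:,:,1]<-.2); 
    if m.sum()>50: print(c,m.sum(),P[m].mean(0).round(4))
C=np.array([.4887,-.3633,.040]); T=tilt(HD,-np.pi/4); z=T.as_matrix()[:,2]; print(z)
go(C-.143*z,T); go(C-.003*z,T)
E
```

```text
clock: 56.75
position: [0.5017, 0.0976, 0.3006]
tool_rot: [3.141, -0.001, 3.045]
force: [-0.1, 0.6, -1.4]
grip_width: 0.0856
finger_force: 0.0
clock: 57.25
position: [0.514, -0.0888, 0.2998]
tool_rot: [-3.138, 0.0, 3.044]
force: [-0.2, -0.2, 0.0]
grip_width: 0.0856
finger_force: 0.0
clock: 58.5
position: [0.53, -0.2683, 0.3003]
tool_rot: [-3.141, 0.001, 1.481]
force: [-1.0, 0.4, -0.3]
grip_width: 0.0851
finger_force: 0.0
[ 0.2    0.431  0.239  1.633 -0.111  1.091  0.379]
yellow 274 [ 0.4889 -0.3634  0.0649]
blue 276 [ 0.3899 -0.3161  0.0649]
[-0.30107142 -0.63980934 -0.70710678]
t=58.5 shift [-0.0152  0.0099  0.7969] turn [ 0.088  -0.4942  0.2119]
t=58.5 shift [-0.4795 -0.1605  1.2923] turn [ 0.088  -0.4942  0.2119]
```

```bash
python3 -m inch '[[-0.015,0.01,0.3,0.088,-0.494,0.212,1],[-0.015,0.01,0.6,0.088,-0.494,0.212,1],[-0.015,0.01,0.797,0.088,-0.494,0.212,1],[-0.015,0.01,0.797,0.088,-0.494,0.212,1],[-0.015,0.01,0.797,0.088,-0.494,0.212,1],[-0.015,0.01,0.797,0.088,-0.494,0.212,1],[-0.015,0.01,0.797,0.088,-0.494,0.212,1],[-0.015,0.01,0.797,0.088,-0.494,0.212,1]]' 50
python3 -c "
from h import *
C=np.array([.4888,-.3634,.040]); T=tilt(HD,-np.pi/4); z=T.as_matrix()[:,2]
go(C-.003*z,T); print(bot.observe()['qpos'].round(3)); f=frame('wrist'); save(f,'w7.png')"
```

```text
clock: 59.55
position: [0.5316, -0.2734, 0.1427]
tool_rot: [3.139, 0.782, 1.126]
force: [-1.0, 1.1, -0.0]
grip_width: 0.0857
finger_force: 0.0
t=59.5 shift [ 0.0081 -0.001   0.7003] turn [-0.0008 -0.0024 -0.0024]
[-0.377  0.902  0.643  1.736  0.311  0.914 -0.544]
```

View pics/w7.png

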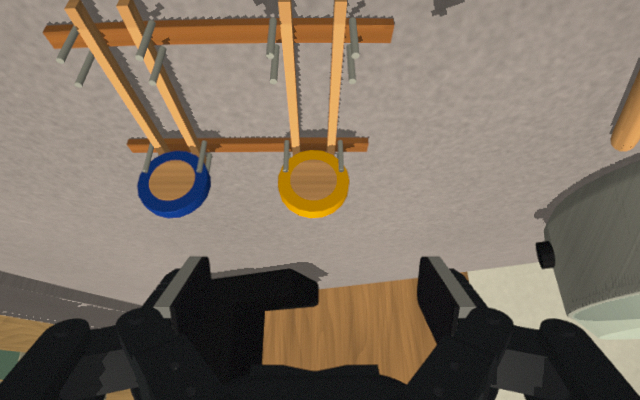

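```bash
python3 -m inch '[[0.008,-0.001,0.25,0,0,0,1],[0.008,-0.001,0.5,0,0,0,1],[0.008,-0.001,0.62,0,0,0,1],[0.008,-0.001,0.68,0,0,0,1],[0.008,-0.001,0.7,0,0,0,1],[0.008,-0.001,0.7,0,0,0,1],[0.008,-0.001,0.7,0,0,0,1]]' 50
python3 -m inch '[[0,0,0,0,0,0,0],[0,0,0,0,0,0,0],[0,0,0,0,0,0,0],[0,0,0,0,0,0,0],[0,0,0,0,0,0,0],[0,0,0,0,0,0,0],[-0.1,0,-0.1,0,0,0,0],[-0.25,0,-0.25,0,0,0,0],[-0.45,0,-0.45,0,0,0,0],[-0.6,0,-0.6,0,0,0,0],[-0.6,0,-0.6,0,0,0,0],[-0.6,0,-0.6,0,0,0,0],[-0.6,0,-0.6,0,0,0,0]]'
python3 -c "
from h import *
go([.52,-.17,.3],down(np.radians(45)));print(bot.observe()['qpos'].round(3))"
```

```text
clock: 60.48
position: [0.4909, -0.3601, 0.0421]
tool_rot: [3.139, 0.783, 1.128]
force: [0.1, 0.5, -0.5]
grip_width: 0.0855
finger_force: 0.0
clock: 62.1
position: [0.4896, -0.3605, 0.2103]
tool_rot: [-3.141, 0.785, 1.129]
force: [0.1, -0.3, 0.4]
grip_width: 0.0538
finger_force: 52.6
t=62.1 shift [ 0.3386 -0.2701 -0.9718] turn [0.0854 0.4946 0.2074]
[-0.281  0.783  0.708  1.782  0.39   0.882 -0.42 ]
```

```bash
python3 -m inch '[[0,0,-0.3,0.0425,0.2475,0.1035,0],[0.34,-0.27,-0.97,0.085,0.495,0.207,0],[0.34,-0.27,-0.97,0.085,0.495,0.207,0],[0.34,-0.27,-0.97,0.085,0.495,0.207,0],[0.34,-0.27,-0.97,0.085,0.495,0.207,0],[0.34,-0.27,-0.97,0.085,0.495,0.207,0],[0.34,-0.27,-0.97,0.085,0.495,0.207,0],[0.34,-0.27,-0.97,0.085,0.495,0.207,0]]'
python3 -m inch '[[0.7,-0.88,0,0,0,0,0],[0.7,-0.88,0,0,0,0,0],[0.7,-0.88,0,0,0,0,0],[0.7,-0.88,0,0,0,0,0],[0.7,-0.88,0,0,0,0,0]]'
python3 -c "
from h import *
go([.467,.2865,.20],tilt(np.radians(45),np.pi/4));print(bot.observe()['qpos'].round(3))"
```

```text
clock: 63.1
position: [0.5204, -0.1697, 0.2999]
tool_rot: [3.141, 0.001, 0.788]
force: [0.1, -0.1, -1.0]
grip_width: 0.0539
finger_force: 53.0
clock: 63.72
position: [0.4943, 0.0564, 0.3002]
tool_rot: [3.14, -0.001, 0.792]
force: [0.0, -0.3, 0.3]
grip_width: 0.054
finger_force: 53.0
t=63.7 shift [ 0.7228 -0.9057  0.5002] turn [-0.0009  0.4995  0.0044]
[-0.599  0.279  0.457  1.883 -0.143  1.01  -0.86 ]
```

```bash
python3 -m inch '[[0.4,-0.5,0,0,0.2,0,0],[0.72,-0.905,0.3,0,0.5,0,0],[0.72,-0.905,0.5,0,0.5,0,0],[0.72,-0.905,0.5,0,0.5,0,0],[0.72,-0.905,0.5,0,0.5,0,0],[0.72,-0.905,0.5,0,0.5,0,0],[0.72,-0.905,0.5,0,0.5,0,0],[0.72,-0.905,0.5,0,0.5,0,0],[0.72,-0.905,0.5,0,0.5,0,0],[0.72,-0.905,0.5,0,0.5,0,0]]'
python3 -c "
from h import *
print(bot.observe()['qpos'].round(3))
q,s,w,u=lidpose('yellow',-1)
f=frame('wrist'); save(f,'w8.png'); jars(f); flats(f); jars(frame('top'));
go([.467,.2865,.0905],tilt(np.radians(45),np.pi/4))
"
```

```text
clock: 64.97
position: [0.4935, 0.2682, 0.2791]
tool_rot: [-3.103, -0.699, 0.79]
force: [-0.4, 0.4, -0.3]
grip_width: 0.054
finger_force: 53.2
[-0.139  0.216 -0.379  2.229 -1.263  0.162 -0.043]
n 10684 s [-0.0031 -0.0012  0.0001  0.0013  0.0018] w [-0.0237  0.0014  0.0286] u [-0.0257  0.0004  0.0268]
red [255. 155.] 962 fit [0.5776 0.4836] 0.0333 z 0.0662 encl [0.5739 0.4749 0.0319]
red [410. 222.] 1479 fit [0.6135 0.2684] 0.0138 z 0.0714 encl [0.6083 0.2664 0.0176]
yellow [277. 341.] 212 fit [0.4624 0.2847] 0.0164 z 0.0701 encl [0.4532 0.2826 0.0185]
lid red [0.6254 0.273  0.0282] z98 0.0829 plane [0.00556464 0.00402107 0.07689393]
lid yellow [0.6346 0.2749 0.0136] z98 0.0834 plane [0.02916919 0.015725   0.05910421]
lid yellow [0.6235 0.2729 0.0169] z98 0.0833 plane [-0.01115264 -0.0004509   0.08892574]
red [158. 214.] 169 fit [0.5775 0.4832] 0.0317 z 0.0651 encl [0.5711 0.4689 0.0294]
yellow [366.  86.] 146 fit [ 1.0535 -0.0623] 0.1662 z 0.0692 encl [ 0.8974 -0.0585  0.0873]
blue [479. 287.] 118 fit [ 0.3887 -0.3126] 0.0136 z 0.0673 encl [ 0.3894 -0.3095  0.0234]
t=65.1 shift [-0.628  -0.1317  0.7089] turn [-0.0263  0.0549  0.0011]
```

View pics/w8.png

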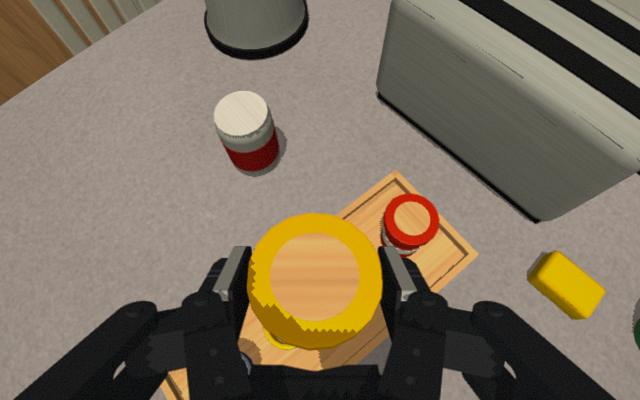

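The arm stopped at its wrist limits (q5 and q6), with the yellow lid at (315,275) and not yet flat. That heading can't be reached, so I'll back off to vertical. Then I'll yaw to 120° and tilt there, which is the same relative geometry as the red pick.

```bash
python3 -c "
from h import *
go([.49,.13,.3],down(np.radians(45)))
"
```

```text
t=65.1 shift [-0.3173  0.458  -0.4219] turn [-0.0244 -0.445   0.0113]
```

```bash
python3 -m inch '[[-0.32,0.46,-0.42,-0.024,-0.445,0.011,0],[-0.32,0.46,-0.42,-0.024,-0.445,0.011,0],[-0.32,0.46,-0.42,-0.024,-0.445,0.011,0],[-0.32,0.46,-0.42,-0.024,-0.445,0.011,0],[-0.32,0.46,-0.42,-0.024,-0.445,0.011,0],[-0.32,0.46,-0.42,-0.024,-0.445,0.011,0]]'
python3 -c "
from h import *
go([.49,.15,.3],down(np.radians(120)));print(bot.observe()['qpos'].round(3))
"
```

```text
clock: 65.88
position: [0.4909, 0.1305, 0.2998]
tool_rot: [3.14, 0.003, 0.787]
force: [-0.2, -1.0, -0.9]
grip_width: 0.054
finger_force: 53.2
t=65.9 shift [ 0.066  -0.0723 -0.0016] turn [-5.000e-04  2.500e-03 -8.325e-01]
[-0.631  0.288  0.318  1.851 -0.101  1.02  -1.057]
```

```bash
python3 -m inch '[[0.07,-0.07,0,0,0,-0.8325,0],[0.07,-0.07,0,0,0,-0.8325,0],[0.07,-0.07,0,0,0,-0.8325,0],[0.07,-0.07,0,0,0,-0.8325,0],[0.07,-0.07,0,0,0,-0.8325,0],[0.07,-0.07,0,0,0,-0.8325,0],[0.07,-0.07,0,0,0,-0.8325,0],[0.07,-0.07,0,0,0,-0.8325,0]]'
python3 -c "
from h import *
go([.467,.2865,.20],tilt(np.radians(120),np.pi/4));print(bot.observe()['qpos'].round(3))
"
```

```text
clock: 66.88
position: [0.4902, 0.1492, 0.2993]
tool_rot: [-3.142, -0.0, 2.092]
force: [-0.6, 0.1, -0.0]
grip_width: 0.0542
finger_force: 53.2
t=66.9 shift [0.653  0.2414 0.497 ] turn [ 0.0005  0.4997 -0.0012]
[-0.461  0.286  0.063  1.833 -0.021  1.023  0.132]
```

```bash
python3 -m inch '[[0.3,0.12,0,0,0.2,0,0],[0.653,0.241,0.2,0,0.5,0,0],[0.653,0.241,0.5,0,0.5,0,0],[0.653,0.241,0.5,0,0.5,0,0],[0.653,0.241,0.5,0,0.5,0,0],[0.653,0.241,0.5,0,0.5,0,0],[0.653,0.241,0.5,0,0.5,0,0],[0.653,0.241,0.5,0,0.5,0,0],[0.653,0.241,0.5,0,0.5,0,0]]'
python3 -c "
from h import *
print(bot.observe()['qpos'].round(3))
q,s,w,u=lidpose('yellow',-1)
ct,r=fitc(np.c_[u,w]); (ex,ey),er=cv2.minEnclosingCircle(np.c_[u,w].astype(np.float32)); print('encl',ex,ey,er)
k=(s>-.003); print('slopes',np.polyfit(w[k],s[k],1),np.polyfit(u[k],s[k],1))
a=np.array([1,0,-1])/2**.5; print('b',np.cross(a,[0,1,0]))
f=frame('wrist'); save(f,'w9.png'); jars(f); flats(f); jars(frame('top'));
go([.467,.2865,.0905],tilt(np.radians(120),np.pi/4))
"
```

```text
clock: 68.0
position: [0.4667, 0.287, 0.2001]
tool_rot: [3.14, -0.785, 2.096]
force: [0.0, 0.3, -0.1]
grip_width: 0.0538
finger_force: 53.2
[-0.11   0.643 -0.224  1.81  -0.746  1.045  0.721]
n 11581 s [-0.0021 -0.0011  0.0002  0.0014  0.0019] w [-0.0241 -0.0003  0.028 ] u [-0.0253  0.0007  0.0268]
encl -0.008506430312991142 -0.0011646132916212082 0.03884086385369301
slopes [0.0156418  0.00023562] [0.00490238 0.0002426 ]
b [ 0.70710678 -0.          0.70710678]
red [501. 215.] 2090 fit [0.5769 0.4828] 0.0326 z 0.0665 encl [0.5729 0.4739 0.0319]
yellow [314. 354.] 449 fit [0.4697 0.283 ] 0.0185 z 0.0701 encl [0.4735 0.2767 0.0206]
blue [222. 251.] 674 fit [0.389  0.2936] 0.0209 z 0.0698 encl [0.3829 0.2961 0.0232]
lid green [0.5642 0.2968 0.0097] z98 0.083 plane [-0.02163696 -0.02865785  0.10220381]
red [158. 214.] 170 fit [0.5777 0.4838] 0.0323 z 0.0657 encl [0.5711 0.4689 0.0294]
yellow [437.  86.] 72 fit [ 1.0066 -0.2444] 0.1137 z 0.071 encl [ 0.8978 -0.2456  0.0441]
blue [479. 287.] 118 fit [ 0.3879 -0.3131] 0.0138 z 0.0667 encl [ 0.3883 -0.3106  0.0239]
blue [219. 287.] 119 fit [0.3885 0.294 ] 0.0212 z 0.0708 encl [0.3879 0.2951 0.024 ]
t=68.2 shift [-0.3866  0.0008  0.385 ] turn [ 0.0003  0.0001 -0.0001]
```

View pics/w9.png

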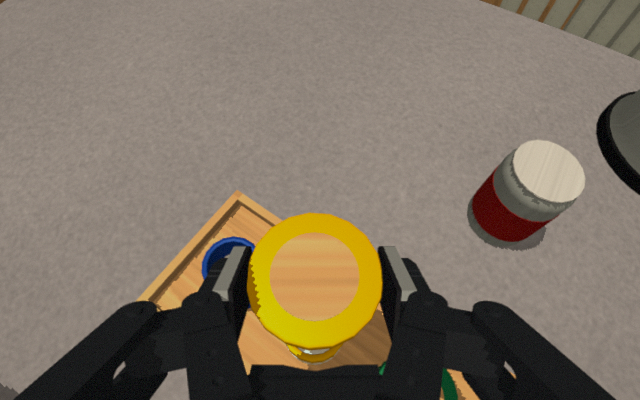

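```bash
python3 -m inch '[[-0.1,0,0.1,0,0,0,0],[-0.25,0,0.24,0,0,0,0],[-0.345,0,0.329,0,0,0,0],[-0.385,0,0.369,0,0,0,0],[-0.385,0,0.369,0,0,0,0],[-0.385,0,0.369,0,0,0,0],[-0.385,0,0.369,0,0,0,0]]'
python3 -m inch '[[-0.009,0,0.009,0,0,0,0],[-0.018,0,0.018,0,0,0,0],[-0.027,0,0.027,0,0,0,0],[-0.036,0,0.036,0,0,0,0],[-0.036,0,0.036,0,0,0,0],[-0.036,0,0.036,0,0,0,0]]'
```

```text
clock: 69.03
position: [0.4683, 0.2847, 0.0936]
tool_rot: [3.14, -0.785, 2.095]
force: [0.5, 0.3, -1.0]
grip_width: 0.0541
finger_force: 53.2
clock: 69.78
position: [0.4679, 0.2846, 0.0827]
tool_rot: [3.141, -0.786, 2.094]
force: [-0.3, -0.3, -0.3]
grip_width: 0.0541
finger_force: 53.2
```

```bash
python3 -m inch '[[-0.004,0,0.004,0,0,0,0],[-0.004,0,0.004,0,0,0,0],[-0.004,0,0.004,0,0,0,0.75],[-0.004,0,0.004,0,0,0,0.75],[-0.004,0,0.004,0,0,0,0.75],[-0.004,0,0.004,0,0,0,0.75],[-0.004,0,0.004,0,0,0,0.75],[0,0,-0.15,0,0,0,0.75],[0,0,-0.35,0,0,0,0.75],[0,0,-0.6,0,0,0,0.75],[0,0,-0.8,0,0,0,1],[0,0,-0.8,0,0,0,1],[0,0,-0.8,0,0,0,1]]'
python3 -c "
from h import *
f=frame('wrist'); flats(f); jars(f); print('scene');flats(frame('scene'))
print(bot.observe()['qpos'].round(3))
go([.5,.1,.3],down(np.radians(120)))"
```

```text
clock: 71.4
position: [0.5239, 0.187, 0.1954]
tool_rot: [-3.141, -0.786, 2.094]
force: [-0.8, -0.3, -0.2]
grip_width: 0.0852
finger_force: 0.0
lid red [0.6258 0.2737 0.0281] z98 0.0829 plane [0.00140494 0.00198977 0.08007775]
lid yellow [0.4684 0.2866 0.028 ] z98 0.0828 plane [-0.0017091   0.00573065  0.08062618]
lid yellow [0.5475 0.2798 0.0184] z98 0.0833 plane [0.00055989 0.00030197 0.08149431]
lid yellow [0.6159 0.2761 0.0129] z98 0.0832 plane [-0.04442041 -0.00373113  0.11022956]
lid yellow [0.6215 0.2748 0.0153] z98 0.0836 plane [-0.48747991  0.04104989  0.37361261]
lid green [0.5479 0.2788 0.0279] z98 0.0827 plane [-0.00084932  0.00741822  0.0798177 ]
red [482. 119.] 1960 fit [0.5772 0.4827] 0.0328 z 0.0664 encl [0.5758 0.4716 0.0327]
yellow [317. 186.] 3028 fit [0.4695 0.2841] 0.0217 z 0.071 encl [0.473  0.2804 0.0253]
green [396. 238.] 2330 fit [0.5483 0.2733] 0.0192 z 0.071 encl [0.5473 0.2629 0.0194]
blue [245. 149.] 1753 fit [0.3896 0.2926] 0.0214 z 0.0697 encl [0.3882 0.2932 0.0297]
scene
lid red [0.6259 0.2702 0.0293] z98 0.0825 plane [-0.00617993  0.00574835  0.0827884 ]
lid yellow [0.5488 0.2776 0.0171] z98 0.0829 plane [-0.00107382 -0.0254652   0.08850528]
[ 0.015  0.71  -0.155  1.677 -0.658  1.206  0.787]
t=71.5 shift [ 0.1461 -0.3209 -0.596 ] turn [-0.0007 -0.5008 -0.    ]
```

```bash
python3 -m inch '[[0,0,-0.3,0,-0.2,0,1],[0.146,-0.32,-0.6,0,-0.5,0,1],[0.146,-0.32,-0.6,0,-0.5,0,1],[0.146,-0.32,-0.6,0,-0.5,0,1],[0.146,-0.32,-0.6,0,-0.5,0,1],[0.146,-0.32,-0.6,0,-0.5,0,1],[0.146,-0.32,-0.6,0,-0.5,0,1]]'
python3 -m inch '[[-0.56,-0.53,0,0,0,0,1],[-0.56,-0.53,0,0,0,0,1],[-0.56,-0.53,0,0,0,0,1],[-0.56,-0.53,0,0,0,0,1]]'
python3 -m inch '[[-0.56,-0.53,0,0,0,0.61,1],[-0.56,-0.53,0,0,0,0.61,1],[-0.56,-0.53,0,0,0,0.61,1],[-0.56,-0.53,0,0,0,0.61,1],[-0.56,-0.53,0,0,0,0.61,1],[-0.56,-0.53,0,0,0,0.61,1],[-0.56,-0.53,0,0,0,0.61,1]]'
python3 - <<'E'
from h import *
print(bot.observe()['qpos'].round(3))
f=frame('wrist'); P=cloud(f)
for c in HUE:
    m=cmask(f,c)&(P[:,:,2]>0.062)&(P[:,:,2]<.08)&(P[:,:,1]<-.2); 
    if m.sum()>50: print(c,m.sum(),P[m].mean(0).round(4))
C=np.array([.39,-.3161,.040]); T=tilt(HD,-np.pi/4); z=T.as_matrix()[:,2]
go(C-.143*z,T)
E
```

```text
clock: 72.38
position: [0.501, 0.0987, 0.3007]
tool_rot: [-3.141, -0.001, 2.093]
force: [1.0, -0.2, -0.2]
grip_width: 0.0855
finger_force: 0.0
clock: 72.88
position: [0.4646, -0.0538, 0.301]
tool_rot: [-3.141, -0.001, 2.089]
force: [-0.1, 0.8, -0.6]
grip_width: 0.0854
finger_force: 0.0
clock: 73.75
position: [0.4294, -0.2008, 0.3009]
tool_rot: [-3.141, -0.0, 1.14]
force: [-0.1, -0.3, 0.3]
grip_width: 0.085
finger_force: 0.0
[-0.017  0.23   0.397  1.932 -0.105  1.    -0.004]
blue 257 [ 0.3899 -0.3159  0.0648]
t=73.8 shift [-0.1007  0.0669  0.7994] turn [ 0.0018 -0.5002  0.0052]
```

```bash
python3 -m inch '[[-0.1,0.067,0.3,0,-0.5,0.005,1],[-0.1,0.067,0.6,0,-0.5,0.005,1],[-0.1,0.067,0.8,0,-0.5,0.005,1],[-0.1,0.067,0.8,0,-0.5,0.005,1],[-0.1,0.067,0.8,0,-0.5,0.005,1],[-0.1,0.067,0.8,0,-0.5,0.005,1],[-0.1,0.067,0.8,0,-0.5,0.005,1],[-0.1,0.067,0.8,0,-0.5,0.005,1]]' 50
python3 -c "
from h import *
C=np.array([.39,-.316,.040]); T=tilt(HD,-np.pi/4); z=T.as_matrix()[:,2]
go(C-.003*z,T); print(bot.observe()['qpos'].round(3))"
```

```text
clock: 74.8
position: [0.4326, -0.2257, 0.1418]
tool_rot: [3.136, 0.782, 1.122]
force: [0.1, -0.8, 0.2]
grip_width: 0.0855
finger_force: 0.0
t=74.8 shift [0.0046 0.     0.6982] turn [-0.0005 -0.0021 -0.004 ]
[-0.494  0.79   0.623  2.014  0.392  0.817 -0.722]
```

```bash
python3 -m inch '[[0.005,0,0.25,0,0,0,1],[0.005,0,0.5,0,0,0,1],[0.005,0,0.62,0,0,0,1],[0.005,0,0.68,0,0,0,1],[0.005,0,0.7,0,0,0,1],[0.005,0,0.7,0,0,0,1],[0.005,0,0.7,0,0,0,1]]' 50
python3 -m inch '[[0,0,0,0,0,0,0],[0,0,0,0,0,0,0],[0,0,0,0,0,0,0],[0,0,0,0,0,0,0],[0,0,0,0,0,0,0],[0,0,0,0,0,0,0],[-0.1,0,-0.1,0,0,0,0],[-0.25,0,-0.25,0,0,0,0],[-0.45,0,-0.45,0,0,0,0],[-0.6,0,-0.6,0,0,0,0],[-0.6,0,-0.6,0,0,0,0],[-0.6,0,-0.6,0,0,0,0],[-0.6,0,-0.6,0,0,0,0]]'
python3 -c "
from h import *
go([.43,-.17,.3],down(HD));print(bot.observe()['qpos'].round(3))"
```

```text
clock: 75.68
position: [0.3918, -0.3132, 0.0418]
tool_rot: [3.136, 0.784, 1.126]
force: [-1.2, 0.9, -0.3]
grip_width: 0.0853
finger_force: 0.0
clock: 77.3
position: [0.3903, -0.3134, 0.2103]
tool_rot: [3.14, 0.786, 1.127]
force: [0.0, -0.2, 0.2]
grip_width: 0.0539
finger_force: 52.8
t=77.3 shift [ 0.2006 -0.1271 -0.8355] turn [ 2.000e-04  5.004e-01 -1.800e-03]
[-0.405  0.652  0.728  2.066  0.504  0.796 -0.593]
```

```bash
python3 -m inch '[[0,0,-0.3,0,0.2,0,0],[0.2,-0.127,-0.835,0,0.5,0,0],[0.2,-0.127,-0.835,0,0.5,0,0],[0.2,-0.127,-0.835,0,0.5,0,0],[0.2,-0.127,-0.835,0,0.5,0,0],[0.2,-0.127,-0.835,0,0.5,0,0],[0.2,-0.127,-0.835,0,0.5,0,0]]'
python3 -m inch '[[0.68,-0.32,0,0,0,0,0],[0.68,-0.32,0,0,0,0,0],[0.68,-0.32,0,0,0,0,0],[0.68,-0.32,0,0,0,0,0]]'
python3 -m inch '[[0.68,-0.32,0,0,0,-0.67,0],[0.68,-0.32,0,0,0,-0.67,0],[0.68,-0.32,0,0,0,-0.67,0],[0.68,-0.32,0,0,0,-0.67,0],[0.68,-0.32,0,0,0,-0.67,0],[0.68,-0.32,0,0,0,-0.67,0],[0.68,-0.32,0,0,0,-0.67,0],[0.68,-0.32,0,0,0,-0.67,0]]'
python3 -c "
from h import *
go([.3882,.2938,.20],tilt(np.radians(125),np.pi/4));print(bot.observe()['qpos'].round(3)); f=frame('wrist'); jars(f)
"
```

```text
clock: 78.18
position: [0.4301, -0.17, 0.3002]
tool_rot: [3.14, 0.002, 1.129]
force: [0.5, 0.0, -0.0]
grip_width: 0.0542
finger_force: 53.0
clock: 78.68
position: [0.4305, -0.0177, 0.3002]
tool_rot: [3.139, 0.001, 1.133]
force: [0.5, -1.3, -1.2]
grip_width: 0.0541
finger_force: 53.0
clock: 79.68
position: [0.431, 0.13, 0.3003]
tool_rot: [3.141, 0.003, 2.178]
force: [0.0, 0.9, -0.9]
grip_width: 0.0542
finger_force: 53.0
t=79.7 shift [0.796  0.2909 0.4999] turn [ 0.0015  0.5017 -0.0021]
[-0.581  0.177  0.178  1.98  -0.035  0.986  0.221]
red [543. 154.] 1846 fit [0.6232 0.2703] 0.021 z 0.0704 encl [0.616  0.2679 0.022 ]
yellow [439.  49.] 3018 fit [0.4644 0.2849] 0.0223 z 0.0719 encl [0.455  0.2792 0.0225]
green [495. 104.] 1678 fit [0.5437 0.2766] 0.0198 z 0.0707 encl [0.535  0.2713 0.0203]
blue [373.  10.] 420 fit [0.3885 0.2914] 0.0203 z 0.0702 encl [0.3925 0.2867 0.0225]
```

```bash
python3 -m inch '[[0.4,0.15,0,0,0.2,0,0],[0.796,0.291,0.2,0,0.5,0,0],[0.796,0.291,0.5,0,0.5,0,0],[0.796,0.291,0.5,0,0.5,0,0],[0.796,0.291,0.5,0,0.5,0,0],[0.796,0.291,0.5,0,0.5,0,0],[0.796,0.291,0.5,0,0.5,0,0],[0.796,0.291,0.5,0,0.5,0,0],[0.796,0.291,0.5,0,0.5,0,0]]'
python3 -c "
from h import *
print(bot.observe()['qpos'].round(3))
q,s,w,u=lidpose('blue',-1)
k=(s>-.003); print('slopes',np.polyfit(w[k],s[k],1),np.polyfit(u[k],s[k],1))
f=frame('wrist'); jars(f); jars(frame('top'))
d=np.array([np.cos(np.radians(125)),np.sin(np.radians(125))])*.002
go([.3882-d[0],.2938-d[1],.0935],tilt(np.radians(125),np.pi/4))
"
```

```text
clock: 80.85
position: [0.3876, 0.2944, 0.2011]
tool_rot: [3.137, -0.782, 2.185]
force: [-0.3, -0.5, -0.4]
grip_width: 0.0542
finger_force: 53.0
[-0.287  0.564 -0.061  1.971 -0.854  1.055  0.879]
n 8000 s [-0.002  -0.0011  0.0002  0.0014  0.0019] w [-0.0246 -0.0036  0.0278] u [-0.0253  0.001   0.027 ]
slopes [0.01748158 0.00023632] [0.01288278 0.00021097]
red [587. 278.] 2791 fit [0.577  0.4832] 0.0331 z 0.0666 encl [0.5702 0.4752 0.0326]
blue [312. 353.] 342 fit [0.3904 0.2904] 0.0181 z 0.0701 encl [0.3949 0.2832 0.0192]
red [158. 214.] 171 fit [0.5772 0.4825] 0.0311 z 0.065 encl [0.5711 0.4702 0.0298]
yellow [408.  85.] 70 fit [ 0.9131 -0.1571] 0.03 z 0.0702 encl [ 0.8967 -0.1595  0.0423]
yellow [348.  86.] 67 fit [ 0.8943 -0.0126] 0.022 z 0.0681 encl [ 0.8949 -0.011   0.0347]
t=81.0 shift [-0.3866  0.0005  0.3704] turn [0.0011 0.0017 0.0006]
```

Same offsets as for yellow, so I'll lower it the same way.

```bash
python3 -m inch '[[-0.1,0,0.1,0,0,0,0],[-0.25,0,0.24,0,0,0,0],[-0.345,0,0.329,0,0,0,0],[-0.386,0,0.37,0,0,0,0],[-0.386,0,0.37,0,0,0,0],[-0.386,0,0.37,0,0,0,0],[-0.386,0,0.37,0,0,0,0]]'
python3 -m inch '[[-0.009,0,0.009,0,0,0,0],[-0.018,0,0.018,0,0,0,0],[-0.027,0,0.027,0,0,0,0],[-0.036,0,0.036,0,0,0,0],[-0.039,0,0.039,0,0,0,0],[-0.039,0,0.039,0,0,0,0],[-0.039,0,0.039,0,0,0,0]]'
```

```text
clock: 81.88
position: [0.3896, 0.2922, 0.0942]
tool_rot: [3.138, -0.783, 2.184]
force: [0.4, -0.3, -0.6]
grip_width: 0.0543
finger_force: 53.0
clock: 82.75
position: [0.3893, 0.2921, 0.0824]
tool_rot: [3.139, -0.783, 2.182]
force: [-0.3, -0.5, 0.3]
grip_width: 0.054
finger_force: 53.0
```

```bash
python3 -m inch '[[0,0,0,0,0,0,0.75],[0,0,0,0,0,0,0.75],[0,0,0,0,0,0,0.75],[0,0,0,0,0,0,0.75],[0,0,0,0,0,0,0.75],[0,0,-0.15,0,0,0,0.75],[0,0,-0.35,0,0,0,0.75],[0,0,-0.6,0,0,0,0.75],[0,0,-0.9,0,0,0,1],[0,0,-0.9,0,0,0,1],[0,0,-0.9,0,0,0,1],[0,0,-0.9,0,0,0,1]]'
python3 -m inch '[[0.3,0.3,-0.6,0,-0.5,0,1],[0.3,0.3,-0.6,0,-0.5,0,1],[0.3,0.3,-0.6,0,-0.5,0,1],[0.3,0.3,-0.6,0,-0.5,0,1],[0.3,0.3,-0.6,0,-0.5,0,1],[0.3,0.3,-0.6,0,-0.5,0,1],[0.3,0.3,-0.6,0,-0.5,0,1]]'
python3 -c "
from h import *
f=frame('wrist'); flats(f); save(f,'w10.png'); f=frame('top'); print('top'); flats(f); print('scene'); flats(frame('scene'))
cv2.imwrite('pics/end.png',cv2.resize(f['img'][150:330,150:400,::-1],None,fx=3,fy=3,interpolation=cv2.INTER_CUBIC))
"
```

```text
clock: 84.25
position: [0.4609, 0.1886, 0.2092]
tool_rot: [3.141, -0.784, 2.182]
force: [-0.0, -0.2, 0.2]
grip_width: 0.0857
finger_force: 0.0
clock: 85.12
position: [0.5351, 0.1866, 0.3367]
tool_rot: [3.142, 0.001, 2.179]
force: [0.2, -0.3, -0.0]
grip_width: 0.0855
finger_force: 0.0
lid red [0.6257 0.273  0.028 ] z98 0.0831 plane [0.0019851  0.00456068 0.07897022]
lid yellow [0.4678 0.287  0.0281] z98 0.0833 plane [0.00150086 0.00075745 0.08058816]
lid yellow [0.548  0.28   0.0179] z98 0.0834 plane [-0.00289907 -0.0018155   0.0839372 ]
lid green [0.5472 0.2795 0.0274] z98 0.0831 plane [ 0.00559199 -0.00332444  0.07930485]
lid blue [0.3991 0.2809 0.0215] z98 0.0829 plane [ 0.00026463 -0.00152645  0.0814914 ]
top
scene
lid red [0.6259 0.2713 0.0302] z98 0.0829 plane [-0.01077049  0.00112508  0.0870073 ]
lid yellow [0.4683 0.2841 0.0286] z98 0.0831 plane [ 0.00317907 -0.00612357  0.0807969 ]
lid yellow [0.5483 0.2788 0.0186] z98 0.0832 plane [-0.00520784 -0.02791531  0.09125207]
```

View pics/end.png

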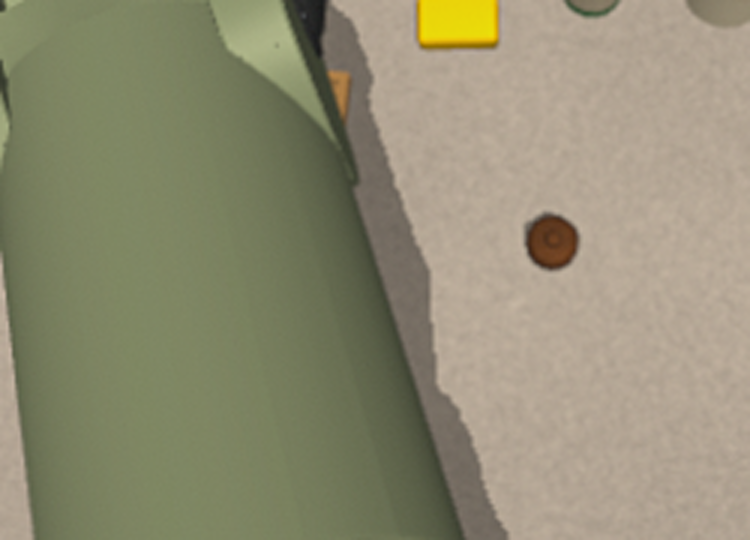

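The arm blocks the top view here. I'll move it aside and check all four lids numerically from the scene and top cameras.

```bash
python3 -m inch '[[-0.82,-0.57,0,0,0,0,1],[-0.82,-0.57,0,0,0,0,1],[-0.82,-0.57,0,0,0,0,1],[-0.82,-0.57,0,0,0,0,1],[-0.82,-0.57,0,0,0,0,1]]'
python3 -m inch '[[-0.82,-0.57,0,0,0,0,1],[-0.82,-0.57,0,0,0,0,1],[-0.82,-0.57,0,0,0,0,1],[-0.82,-0.57,0,0,0,0,1],[-0.82,-0.57,0,0,0,0,1],[-0.82,-0.57,0,0,0,0,1]]'
python3 -c "
from h import *
for n in ('top','scene'):
    f=frame(n); print(n); flats(f)
    P=cloud(f); 
    for c,b in (('red',(.6257,.273)),('green',(.5472,.2795)),('yellow',(.4678,.287)),('blue',(.3885,.2938))):
        m=(np.hypot(P[:,:,0]-b[0],P[:,:,1]-b[1])<.026)&(P[:,:,2]>.06); p=P[m]
        A=np.linalg.lstsq(np.c_[p[:,:2]-b,np.ones(len(p))],p[:,2],rcond=None)[0] if len(p)>10 else None
        print(c,len(p),A, 'side colour',[(k,int((cmask(f,k)&(np.hypot(P[:,:,0]-b[0],P[:,:,1]-b[1])<.03)).sum())) for k in HUE])
"
```

```text
clock: 85.9
position: [0.5355, -0.013, 0.3375]
tool_rot: [3.14, 0.002, 2.179]
force: [1.1, 1.5, 0.7]
grip_width: 0.0855
finger_force: 0.0
clock: 86.65
position: [0.5367, -0.2096, 0.3376]
tool_rot: [3.14, 0.001, 2.184]
force: [0.9, -0.1, 0.6]
grip_width: 0.0851
finger_force: 0.0
top
lid red [0.6247 0.2744 0.0286] z98 0.0848 plane [0.00476364 0.00137864 0.0785704 ]
lid yellow [0.626  0.2754 0.0175] z98 0.0858 plane [-0.0366751  -0.00354141  0.10653977]
lid yellow [0.5508 0.2853 0.0223] z98 0.0859 plane [ 0.00288027 -0.01756195  0.08580282]
lid yellow [0.4689 0.2881 0.0283] z98 0.086 plane [ 0.00872874 -0.00353762  0.07924818]
lid yellow [0.3898 0.2966 0.0173] z98 0.0858 plane [ 0.00328411 -0.0011684   0.08150541]
lid green [0.5477 0.2805 0.0269] z98 0.0856 plane [ 0.00516724 -0.00465997  0.08058452]
lid blue [0.3891 0.2943 0.0272] z98 0.0855 plane [-0.00468353  0.00774375  0.08146254]
red 357 [-0.01110265  0.00899469  0.08210416] side colour [('red', 248), ('yellow', 235), ('green', 0), ('blue', 0)]
green 383 [0.01259917 0.01424019 0.08197326] side colour [('red', 0), ('yellow', 284), 
[... 287 characters left out ...]
 0.0291] z98 0.0829 plane [0.00472386 0.00266447 0.07697109]
lid yellow [0.4682 0.284  0.0287] z98 0.083 plane [-0.00313372 -0.0006647   0.08236224]
lid yellow [0.5484 0.2796 0.0177] z98 0.0833 plane [0.01629524 0.00188154 0.07117499]
red 239 [-0.02512261  0.03970244  0.07953277] side colour [('red', 258), ('yellow', 89), ('green', 0), ('blue', 0)]
green 220 [-0.0211661   0.03350881  0.07949572] side colour [('red', 0), ('yellow', 143), ('green', 0), ('blue', 0)]
yellow 204 [-0.06706491  0.05776854  0.07939268] side colour [('red', 0), ('yellow', 451), ('green', 0), ('blue', 0)]
blue 187 [-0.02285166  0.04782363  0.07943037] side colour [('red', 0), ('yellow', 67), ('green', 0), ('blue', 1)]
```

All four lids are level with their tops at 0.082 m, and each is centred on its own jar in the tray. I'm handing it in.

```bash
python3 -c "
from workcell import bot
print(bot.job_done())"
```

```text
the job is handed in; nothing more can be done
None
```

I handed the job in at about 87 s: all four jars stand in the tray, each closed with the lid of its own colour. The last camera check showed every lid level and fully home; the hand-in gave no verdict back.

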